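Stand the fallen sample bottle on the stirrer and switch it on

TASK

The square sample bottle lying on the bench has been knocked over: stand it upright on the stirrer's round plate, wholly inside the grey ring, setting it down gently, and let go of it. Then switch the stirrer on by turning its knob clockwise until it clicks over to the other end. Leave the other things on the bench where they are.

Things in the scene. Friction and masses are not known exactly. Their poses are not given: they have to be found in the camera images.
- bottle: the fallen sample bottle, closed, white plastic, about 160 g. Along its own z from the underside: square body 56 x 56 mm to height 80, shoulder narrowing to a 28 mm neck at 94, round black cap 34 mm in diameter from 98 to 128. Origin: centre of its underside, z towards the cap. It starts lying on a flat side, its axis 28 mm above the bench, cap roughly to the robot's right (-y).
- bottle_cap (a point): the middle of the fallen bottle's cap, on the bottle's axis 114 mm from its underside; axes as the bottle's. The cap is 34 mm in diameter.
- stirrer: magnetic stirrer fixed to the bench: grey housing 280 mm long (its x, from -130 to +150), 170 mm wide (y), 55 mm high, with a round white plate at the far (+x) end and an on/off knob at the near end. Origin on the bench under the point 70 mm from the plate's centre and 90 mm from the knob's axis, both on its x axis.
- plate (a point): centre of the top of the stirrer's round white plate, 70 mm above the bench; plate 148 mm in diameter, flat, with a thin grey ring of 123 mm mean diameter on it (inside diameter 120).  Axes as the stirrer's, z up.
- knob_grip (a point): middle of the knob's bar grip, on its vertical axis, 83 mm above the bench; black bar 46 mm long (this point's x, turning with the knob), 12 mm thick (y), its sides from 68 to 94 mm above the bench, over a 48 mm round skirt. A white line marks the +x end, which points away from the robot.
- knob (a joint): angle of the stirrer's knob in rad, growing clockwise seen from above: 0 off (as it starts, bar turned 0.6 counterclockwise of the stirrer's x), 1.2 on (bar turned 0.6 clockwise of it). It springs towards off below 0.6 and clicks over to on by itself beyond; about 0.06 Nm.
- twin: a second sample bottle, same make and size as the fallen one, standing upright at the back of the bench; origin at the centre of its underside. Leave alone.
- beaker: clear glass cup, 72 wide at the rim, 85 high, standing empty at the robot's left; origin under its centre. Leave alone.
- dish: small flat steel dish, 56 across, 14 high, between the bottle and the stirrer; origin under its centre. Leave alone.
- stopper: small black rubber stopper, 40 across, 25 high, standing on the bench close in front of the robot; origin under its centre. Leave alone.
- jar: amber glass jar with a black lid, 60 across, 60 high, at the back; origin under its centre. Leave alone.
- fitting: small turned steel pipe fitting, foot 60 across, 44 high, standing at the right of the bench; origin under its centre. Leave alone.
Not all that is in view belongs to the job. What is shaped like the bottle but orange, red or yellow is not meant.

How it is judged (in metres and radians):
On the way, in this order (a step that is already met when the one before it is completed fails the run):
1. the bottle stands upright on the plate, inside the ring, let go (horizontal distance between bottle and plate below 0.022 m and angle between bottle's own z axis and vertical below 0.08 rad and z of bottle in the frame of plate between -0.006 and 0.006 m and contact force between bottle and the fingers below 0.2 N and linear speed of bottle below 0.02 m/s), for 0.3 s.
2. the knob has clicked over to on (value of joint knob above 1.05 rad), for 0.2 s.
At the end, for the whole second after the job is handed in: The bottle stands upright (within 0.08 rad) and at rest on the stirrer's plate (underside within 6 mm of the plate's top), its centre within 22 mm of the plate's centre, so inside the ring; the knob stands at on (over 1.05 rad) (horizontal distance between bottle and plate below 0.022 m and angle between bottle's own z axis and vertical below 0.08 rad and z of bottle in the frame of plate between -0.006 and 0.006 m and linear speed of bottle below 0.02 m/s and value of joint knob above 1.05 rad); the robot touches nothing.
It fails at once if another thing on the bench is moved more than 30 mm or tipped over (distance of any of twin, beaker, dish, stopper, jar, fitting from where it was at the start of the episode above 0.03 m or angle between any of twin, beaker, dish, stopper, jar, fitting's own z axis and vertical above 0.5 rad).
It fails at once if the bottle is banged or pressed hard onto the stirrer (over 60 N) (contact force between bottle and stirrer above 60 N).
It fails at once if the bottle is let fall over the stirrer's plate (faster than 0.5 m/s with no finger on it, a fall of about 13 mm) instead of being set down (horizontal distance between bottle and plate below 0.1 m and contact force between bottle and the fingers below 0.2 N and linear speed of bottle above 0.5 m/s).
It also fails if it takes over 64 s, if anything falls off the work surface, if the arm or the gripper's body presses on something with over 40 N, if the wrist force passes 120 N, or if a joint passes its speed limit or range.

ROBOT

A 7-joint arm with a two-finger parallel gripper is mounted at the origin on the work surface. World frame = base frame: x ahead of the robot, y to its left, z up, the work surface at z = 0. Lengths are in m, angles in degrees, forces in N, time in s.
With the tool pointing down it reaches from about 0.425 to 0.95 m from the base axis. Payload 4.7 kg.
Tool frame: the origin (TCP) lies midway between the tips of the shut fingers; the grasp point (between the pads) lies 19 mm behind it; z points along the fingers, y is the direction in which the jaws open and shut (so a half turn about z gives the same grasp; the last joint's range is limited). The gripper opens to 87 mm and grips with 3 to 60 N. Pads are 19 mm wide; open, the fingers measure 117 mm over their backs; the gripper's body (75 mm by 190 mm) begins 51 mm behind the grasp point.
Start: joints at [-76.255, 26.849, -2.785, 87.806, 1.381, 65.374, -4.715], TCP at [0.179, 0.651, 0.198] pointing down, gripper open.
Joint ranges: [-148.3, 148.3], [-19.14, 114.17], [-79.39, 73.82], [5.75, 140.21], [-59.74, 239.74], [12.07, 113.84], [-152.46, 152.46]. Speed limits (degrees/s): [147.25, 147.25, 180, 180, 180, 180, 180].

INTERFACE

Orientations are given as a 3x3 rotation matrix whose columns are the frame's x, y, z axes.
In Python, from workcell import sense, camera, close_job gives the robot as it stands.
- The arm moves only by the tool move_arm, never from a script. Its argument "commands" is a list of rows, each an object with "offset": the shift along the tool's x, y, z in units of 50 mm (1.0 is 50 mm), a list of three; "angular": the turn, a rotation vector about the tool's x, y, z in units of 6 degrees (1.0 is 6 degrees), a list of three; "hand": the opening, from 0 (shut) to 1 (fully open). In form: [{"offset": [tx, ty, tz], "angular": [ax, ay, az], "hand": hand}, ...]. A call has 1 to 20 rows; each row shifts and turns the commanded pose from where the row before left it, along the tool's axes as they then stand; what a row does not reach is not made up. A row lasts 1/10 s, in which the tool goes at most 50 mm and 8.59 degrees, less where a joint would pass 70% of its speed; a pose out of reach is approached as far as the arm can. A call is refused whole if a number of a shift passes 1 or a number of a turn 1, either way. A call with a gripper value outside its range is refused whole. The fingers move at their own pace and stop on an object; the grip force is fixed at half the most. Time passes only in rows, so rows that do not move let the fingers close. It gives the time, the measured TCP pose, the force and the opening at its end, in the units of the state.
- sense(): the state, without advancing time (a new reading comes with each control period).
- camera(name): name is "side" or "top" or "wrist"; returns a dict with "img" (480x640x3 uint8, red, green, blue), "fx", "fy", "cx", "cy" (pixels), "pose" (4x4, takes a point from camera to world coordinates); the wrist camera has in their place "tool_from_camera" (4x4, takes a point from camera to tool coordinates, whose origin is the TCP and whose axes are the flange's). Camera axes: x right, y down, z forward; pixel columns grow to the right and rows downward; lengths in m; the calibration is good to about 2 mm. The wrist camera is an equidistant fisheye: a pixel r from the principal point sees the ray r / f radians off the axis. A picture is of the moment at which its call begins: read the wrist's pose just before it. There is no depth.
- close_job(): hands the job in, once; it reports no verdict.
The state is a dict: "time": time; "joint_positions": joint angles; "qd": joint speeds; "effort": joint torques, N m; "eef_pos": TCP position; "eef_rot": TCP orientation; "ft_force": force on the tool from outside, world axes, zero at the start; "ft_torque": the same for the moment, N m; "opening": opening from 0.0 (shut) to 1.0 (fully open).
Only numpy, scipy, OpenCV 4.12 (cv2) and the standard library are available. Lean on these libraries where they do the work, as an engineer would, in place of code of your own. Each camera call takes 0.05 s, during which the arm holds its last target. There are 200 camera calls.

## Working session

There is one attempt and no reset: what is moved stays moved. The work goes in short steps, Python scripts to look and compute and a tool call to move; the robot and the scene stay as the last step left them, time stands still between calls to the robot, and variables do not carry over. Pictures are saved under pics/ and viewed, about 8 in all and at most 12, crops included, and the job is handed in when it is done.

Besides the shell and the picture viewer there is one more tool, called after "Emit:" in YAML: its name, and indented under it one key for each argument. move_arm: Moves the arm, as the interface text tells. Its arguments: {"type":"object","properties":{"commands":{"type":"array","items":{"type":"object","properties":{"offset":{"type":"array","items":{"type":"number"}},"angular":{"type":"array","items":{"type":"number"}},"hand":{"type":"number"}}}}},"required":["commands"]}

```bash
mkdir -p pics; ls
cat > h.py <<'E'
import numpy as np, cv2
from workcell import sense, camera, close_job
def ray(c,u,v):
    d=np.array([(u-c['cx'])/c['fx'],(v-c['cy'])/c['fy'],1.0]); P=np.array(c['pose'])
    return P[:3,3],P[:3,:3]@d
def onz(c,u,v,z):
    o,d=ray(c,u,v); return o+d*(z-o[2])/d[2]
def proj(c,p):
    P=np.array(c['pose']); q=P[:3,:3].T@(np.array(p)-P[:3,3]); return c['fx']*q[0]/q[2]+c['cx'],c['fy']*q[1]/q[2]+c['cy']
def save(n,img): cv2.imwrite('pics/'+n+'.png',cv2.cvtColor(img,cv2.COLOR_RGB2BGR))
E
python3 - <<'E'
from h import *
import pickle
s=sense();print(s['time'],s['eef_pos'],np.round(s['eef_rot'],3),s['opening'])
D={}
for n in('top','side'):
    c=camera(n);D[n]=c;save(n,c['img']);print(n,c['fx'],c['cx'],c['cy'],np.round(c['pose'],3).tolist())
pickle.dump(D,open('cams.pkl','wb'))
E
```

```text
pics
0.0 [0.17908856 0.65014704 0.19740336] [[-0.964  0.266 -0.   ]
 [ 0.266  0.964 -0.002]
 [-0.    -0.002 -1.   ]] 0.9976113918738556
top 578.4871479073319 316.8430435382421 232.89363844770878 [[-0.018, -0.996, 0.082, 0.417], [-1.0, 0.016, -0.019, -0.067], [0.017, -0.082, -0.996, 1.372], [0.0, 0.0, 0.0, 1.0]]
side 449.76275820665535 319.35299214414493 244.94931808945861 [[0.978, -0.171, 0.117, 0.371], [-0.207, -0.775, 0.596, -0.736], [-0.011, -0.608, -0.794, 0.933], [0.0, 0.0, 0.0, 1.0]]
```

View pics/top.png

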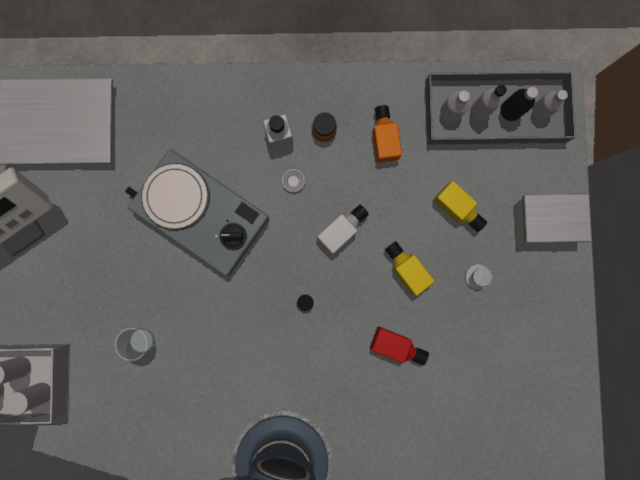

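View pics/side.png

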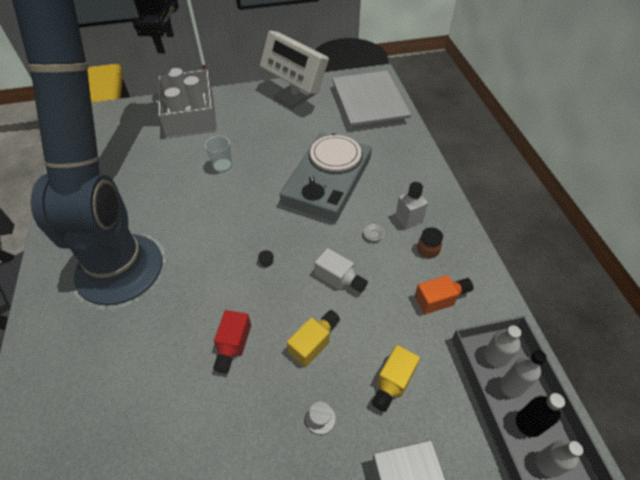

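The top view shows the white fallen bottle with its body at (340,233) and cap at (360,214). Things it could be mistaken for:
- the twin, upright at (278,128)
- the yellow bottles at (458,203) and (413,275)
- orange (387,140) and red (392,345)
- the tray bottles at (458,100) and nearby

I choose the white one at (340,233): it is lying down and its cap points towards -y. The plate is at (175,195), the knob at (232,236) with its white line pointing left, and the dish at (293,181).

```bash
cat > m.py <<'E'
from h import *
import pickle
D=pickle.load(open('cams.pkl','rb'));c=D['top'];im=c['img'].astype(int)
def blob(mask,x0,y0,x1,y1):
    m=np.zeros(mask.shape,np.uint8);m[y0:y1,x0:x1]=mask[y0:y1,x0:x1]
    k=max(cv2.findContours(m,cv2.RETR_EXTERNAL,cv2.CHAIN_APPROX_NONE)[0],key=cv2.contourArea)
    return k
white=im.min(2)>150; black=im.max(2)<45
b=blob(white,305,195,365,265);r=cv2.minAreaRect(b);print('body',r,cv2.contourArea(b))
for p in cv2.boxPoints(r): print(np.round(onz(c,*p,.056),3))
k=blob(black,345,195,375,228);r2=cv2.minAreaRect(k);print('cap',r2)
pb=onz(c,*r[0],.05);pc=onz(c,*r2[0],.034);print('body c',pb,'cap',pc,'az',np.degrees(np.arctan2(*(pc-pb)[1::-1])),np.linalg.norm((pc-pb)[:2]))
p=blob(white,130,150,215,235);e=cv2.fitEllipse(p);pl=onz(c,*e[0],.07);print('plate',e,pl)
n=blob(black,215,215,250,255);e=cv2.minEnclosingCircle(n);kn=onz(c,*e[0],.066);print('knob',e,kn,'dist',np.linalg.norm((pl-kn)[:2]),'az',np.degrees(np.arctan2(*(pl-kn)[1::-1])))
E
python3 m.py
python3 - <<'E'
from h import *
import pickle
D=pickle.load(open('cams.pkl','rb'))
a=cv2.resize(D['top']['img'][150:290,120:400],None,fx=2.8,fy=2.8,interpolation=cv2.INTER_CUBIC);save('crop1',a)
E
```

```text
body ((337.00189208984375, 232.9566192626953), (21.070323944091797, 31.759056091308594), 47.48955154418945) 630.5
[ 0.518 -0.095  0.056]
[ 0.566 -0.149  0.056]
[ 0.53  -0.181  0.056]
[ 0.482 -0.126  0.056]
cap ((359.5000305175781, 213.00003051757812), (13.435027122497559, 12.020814895629883), 45.0)
body c [ 0.52453933 -0.1380249   0.05      ] cap [ 0.57165554 -0.19233068  0.034     ] az -49.05477621232981 0.07189614301567833
plate ((174.18955993652344, 195.58314514160156), (61.283470153808594, 62.753108978271484), 61.455116271972656) [0.61375292 0.22977502 0.07      ]
knob ((232.95303344726562, 236.2790069580078), 13.066973686218262) [0.51956242 0.09824288 0.066     ] dist 0.16177933327045496 az 54.3934519284539
```

View pics/crop1.png

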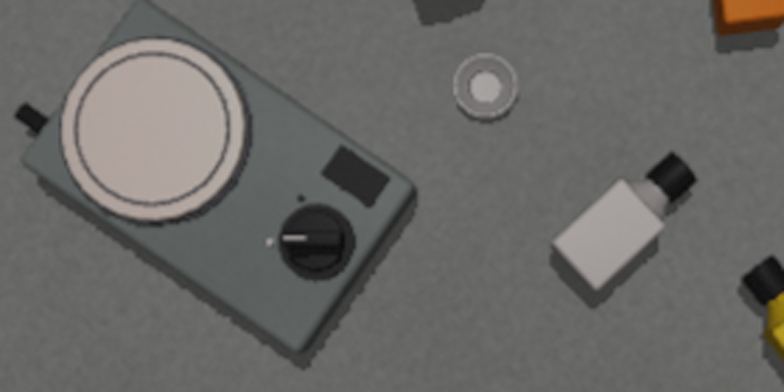

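The crop confirms the choice: a white body with its top-face centre near (610,235), cap (670,178) pointing up-right. It also shows the plate and ring centred at (153,130), and the knob at (316,242) with its white line to the left. The plate–knob distance measures 162 mm against the 160 mm given. The bottle axis is at about -48.5°, with its underside near (0.496,-0.107).

Before picking it up, I'll check on the way that the tilted placing pose can be reached.

```bash
cat > plan.py <<'E'
import sys; from h import *
from scipy.spatial.transform import Rotation as Ro
def Rt(az,tilt):  # az: heading of -x_tool, deg; tilt: + leans tool z toward heading
    a=np.radians(az);t=np.radians(tilt)
    h=np.array([np.cos(a),np.sin(a),0]);u=np.array([0,0,1.])
    z=np.sin(t)*h-np.cos(t)*u; y=np.array([-np.sin(a),np.cos(a),0]); return np.c_[np.cross(y,z),y,z]
def plan(g,az,tilt,N,start=None):   # g = grasp point target
    if start is None: s=sense();start=(np.array(s['eef_pos']),np.array(s['eef_rot']))
    p,R=start; T=Rt(az,tilt);tp=np.array(g)+.019*T[:,2]
    w=(Ro.from_matrix(R.T@T)).as_rotvec()/N; dp=(tp-p)/N
    for i in range(N):
        o=R.T@dp/.05; print(np.round(o,2).tolist(),end=' ')
        R=R@Ro.from_rotvec(w).as_matrix()
    print('\nang',np.round(np.degrees(w)/6,3),'dp',dp*N)
    return tp,T
E
python3 - <<'E'
from plan import *
q=plan([.50,.22,.28],20,0,18)
plan([.50,.22,.28],20,60,12,q)
E
```

```text
[-0.47, -0.37, -0.07] [-0.46, -0.38, -0.07] [-0.44, -0.4, -0.07] [-0.43, -0.41, -0.07] [-0.42, -0.43, -0.07] [-0.4, -0.44, -0.07] [-0.39, -0.45, -0.07] [-0.37, -0.47, -0.07] [-0.35, -0.48, -0.07] [-0.34, -0.49, -0.07] [-0.32, -0.5, -0.07] [-0.3, -0.51, -0.07] [-0.28, -0.52, -0.07] [-0.27, -0.53, -0.07] [-0.25, -0.54, -0.07] [-0.23, -0.55, -0.07] [-0.21, -0.56, -0.07] [-0.19, -0.56, -0.07] 
ang [-0.001 -0.    -0.328] dp [ 0.32088136 -0.43020291  0.06349676]
[-0.03, 0.0, -0.02] [-0.03, 0.0, -0.01] [-0.03, 0.0, -0.01] [-0.03, 0.0, -0.01] [-0.03, 0.0, -0.01] [-0.03, 0.0, -0.0] [-0.03, 0.0, -0.0] [-0.03, 0.0, 0.0] [-0.03, 0.0, 0.01] [-0.03, 0.0, 0.01] [-0.03, 0.0, 0.01] [-0.03, 0.0, 0.01] 
ang [ 0.    -0.833 -0.   ] dp [0.01546216 0.00562776 0.0095    ]
```

Emit:
move_arm:
  commands:
    - {"offset": [-0.47, -0.37, -0.07], "angular": [0, 0, -0.328], "hand": 1}
    - {"offset": [-0.46, -0.38, -0.07], "angular": [0, 0, -0.328], "hand": 1}
    - {"offset": [-0.44, -0.4, -0.07], "angular": [0, 0, -0.328], "hand": 1}
    - {"offset": [-0.43, -0.41, -0.07], "angular": [0, 0, -0.328], "hand": 1}
    - {"offset": [-0.42, -0.43, -0.07], "angular": [0, 0, -0.328], "hand": 1}
    - {"offset": [-0.4, -0.44, -0.07], "angular": [0, 0, -0.328], "hand": 1}
    - {"offset": [-0.39, -0.45, -0.07], "angular": [0, 0, -0.328], "hand": 1}
    - {"offset": [-0.37, -0.47, -0.07], "angular": [0, 0, -0.328], "hand": 1}
    - {"offset": [-0.35, -0.48, -0.07], "angular": [0, 0, -0.328], "hand": 1}
    - {"offset": [-0.34, -0.49, -0.07], "angular": [0, 0, -0.328], "hand": 1}
    - {"offset": [-0.32, -0.5, -0.07], "angular": [0, 0, -0.328], "hand": 1}
    - {"offset": [-0.3, -0.51, -0.07], "angular": [0, 0, -0.328], "hand": 1}
    - {"offset": [-0.28, -0.52, -0.07], "angular": [0, 0, -0.328], "hand": 1}
    - {"offset": [-0.27, -0.53, -0.07], "angular": [0, 0, -0.328], "hand": 1}
    - {"offset": [-0.25, -0.54, -0.07], "angular": [0, 0, -0.328], "hand": 1}
    - {"offset": [-0.23, -0.55, -0.07], "angular": [0, 0, -0.328], "hand": 1}
    - {"offset": [-0.21, -0.56, -0.07], "angular": [0, 0, -0.328], "hand": 1}
    - {"offset": [-0.19, -0.56, -0.07], "angular": [0, 0, -0.328], "hand": 1}

```text
time: 1.9
eef_pos: [0.5003, 0.2204, 0.2612]
eef_rot: [[-0.939, -0.344, -0.001], [-0.344, 0.939, -0.0], [0.001, -0.0, -1.0]]
ft_force: [1.1, -0.8, 0.8]
opening: 1.003
```

Emit:
move_arm:
  commands:
    - {"offset": [0, 0, 0], "angular": [0, -0.833, 0], "hand": 1}
    - {"offset": [0, 0, 0], "angular": [0, -0.833, 0], "hand": 1}
    - {"offset": [0, 0, 0], "angular": [0, -0.833, 0], "hand": 1}
    - {"offset": [0, 0, 0], "angular": [0, -0.833, 0], "hand": 1}
    - {"offset": [0, 0, 0], "angular": [0, -0.833, 0], "hand": 1}
    - {"offset": [0, 0, 0], "angular": [0, -0.833, 0], "hand": 1}
    - {"offset": [0, 0, 0], "angular": [0, -0.833, 0], "hand": 1}
    - {"offset": [0, 0, 0], "angular": [0, -0.833, 0], "hand": 1}
    - {"offset": [0, 0, 0], "angular": [0, -0.833, 0], "hand": 1}
    - {"offset": [0, 0, 0], "angular": [0, -0.833, 0], "hand": 1}
    - {"offset": [0, 0, 0], "angular": [0, -0.833, 0], "hand": 1}
    - {"offset": [0, 0, 0], "angular": [0, -0.833, 0], "hand": 1}

```text
time: 3.1
eef_pos: [0.5071, 0.2091, 0.262]
eef_rot: [[-0.622, -0.311, 0.718], [-0.226, 0.95, 0.216], [-0.749, -0.028, -0.662]]
ft_force: [1.0, 0.6, 0.7]
opening: 0.998
```

Run:
```python
from plan import *
s=sense();print(s['time'],s['eef_pos'],np.round(s['eef_rot'],3).tolist(),np.round(s['joint_positions'],1))
plan([.613,.230,.16],20,60,8)
```

```text
3.1 [0.50713344 0.20912226 0.26198396] [[-0.622, -0.311, 0.718], [-0.226, 0.95, 0.216], [-0.749, -0.028, -0.662]] [-28.9  -6.1  -5.9 136.5  79.3  13.2   0.4]
[0.01, -0.02, 0.42] [0.02, -0.03, 0.42] [0.03, -0.03, 0.42] [0.04, -0.03, 0.41] [0.05, -0.03, 0.41] [0.06, -0.03, 0.41] [0.07, -0.04, 0.41] [0.08, -0.04, 0.41] 
ang [-0.051 -0.239  0.004] dp [ 0.12132872  0.0265055  -0.11148396]
```

Emit:
move_arm:
  commands:
    - {"offset": [0.01, -0.02, 0.42], "angular": [-0.05, -0.24, 0], "hand": 1}
    - {"offset": [0.02, -0.03, 0.42], "angular": [-0.05, -0.24, 0], "hand": 1}
    - {"offset": [0.03, -0.03, 0.42], "angular": [-0.05, -0.24, 0], "hand": 1}
    - {"offset": [0.04, -0.03, 0.41], "angular": [-0.05, -0.24, 0], "hand": 1}
    - {"offset": [0.05, -0.03, 0.41], "angular": [-0.05, -0.24, 0], "hand": 1}
    - {"offset": [0.06, -0.03, 0.41], "angular": [-0.05, -0.24, 0], "hand": 1}
    - {"offset": [0.07, -0.04, 0.41], "angular": [-0.05, -0.24, 0], "hand": 1}
    - {"offset": [0.08, -0.04, 0.41], "angular": [-0.05, -0.24, 0], "hand": 1}

```text
time: 3.9
eef_pos: [0.6032, 0.221, 0.1713]
eef_rot: [[-0.501, -0.324, 0.803], [-0.188, 0.946, 0.264], [-0.845, -0.019, -0.535]]
ft_force: [-0.1, -0.3, -0.1]
opening: 1.001
```

Run:
```python
from plan import *
s=sense();R=np.array(s['eef_rot']);print(s['time'],s['eef_pos'],np.round(R,3).tolist(),np.round(s['joint_positions'],1),'grasp',np.array(s['eef_pos'])-.019*R[:,2])
plan([.613,.230,.16],20,60,6)
plan([.613,.230,.16],-20,60,8)
plan([.613,.230,.16],-40,60,12)
```

```text
3.9 [0.60324731 0.22104894 0.17129265] [[-0.501, -0.324, 0.803], [-0.188, 0.946, 0.264], [-0.845, -0.019, -0.535]] [-24.7  15.6  -4.2 138.1 162.1  32.4 -78.2] grasp [0.58799778 0.21603703 0.18145792]
[0.01, 0.02, 0.12] [0.01, 0.02, 0.12] [0.01, 0.02, 0.12] [0.01, 0.02, 0.12] [0.01, 0.02, 0.12] [0.01, 0.02, 0.12] 
ang [-0.042 -0.066  0.01 ] dp [ 0.02521485  0.01457882 -0.02079265]
[0.01, -0.01, 0.08] [0.01, -0.01, 0.08] [0.01, -0.0, 0.08] [0.01, 0.0, 0.08] [0.01, 0.01, 0.08] [0.01, 0.01, 0.08] [0.01, 0.02, 0.08] [0.02, 0.02, 0.08] 
ang [ 0.682 -0.039  0.438] dp [ 0.02521485  0.00332329 -0.02079265]
[0.01, -0.01, 0.05] [0.01, -0.01, 0.05] [0.01, -0.01, 0.05] [0.01, -0.0, 0.05] [0.01, -0.0, 0.05] [0.01, 0.0, 0.05] [0.01, 0.0, 0.05] [0.01, 0.01, 0.05] [0.01, 0.01, 0.05] [0.01, 0.01, 0.05] [0.01, 0.02, 0.05] [0.01, 0.02, 0.05] 
ang [ 0.693 -0.022  0.435] dp [ 0.02235755 -0.00162568 -0.02079265]
```

Emit:
move_arm:
  commands:
    - {"offset": [0.01, -0.01, 0.08], "angular": [0.682, -0.039, 0.438], "hand": 1}
    - {"offset": [0.01, -0.01, 0.08], "angular": [0.682, -0.039, 0.438], "hand": 1}
    - {"offset": [0.01, 0, 0.08], "angular": [0.682, -0.039, 0.438], "hand": 1}
    - {"offset": [0.01, 0, 0.08], "angular": [0.682, -0.039, 0.438], "hand": 1}
    - {"offset": [0.01, 0.01, 0.08], "angular": [0.682, -0.039, 0.438], "hand": 1}
    - {"offset": [0.01, 0.01, 0.08], "angular": [0.682, -0.039, 0.438], "hand": 1}
    - {"offset": [0.01, 0.02, 0.08], "angular": [0.682, -0.039, 0.438], "hand": 1}
    - {"offset": [0.02, 0.02, 0.08], "angular": [0.682, -0.039, 0.438], "hand": 1}
    - {"offset": [0, 0, 0], "angular": [0, 0, 0], "hand": 1}

```text
time: 4.8
eef_pos: [0.6289, 0.2269, 0.1509]
eef_rot: [[-0.471, 0.34, 0.814], [0.17, 0.941, -0.294], [-0.866, 0.0, -0.501]]
ft_force: [-0.5, 0.5, -0.7]
opening: 0.999
```

```bash
cat > st.py <<'E'
from plan import *
s=sense();R=np.array(s['eef_rot']);print(s['time'],'az',np.degrees(np.arctan2(-R[1,0],-R[0,0])),'tilt',np.degrees(np.arccos(-R[2,2])),np.round(s['joint_positions'],1),'grasp',np.round(np.array(s['eef_pos'])-.019*R[:,2],4),'yz',round(R[2,1],4),'F',np.round(s['ft_force'],1),s['opening'])
E
python3 st.py
```

```text
4.8 az -19.883776907652106 tilt 59.944736713358544 [-50.4  27.4   3.2 124.1  93.2  51.9 -56.7] grasp [0.6134 0.2325 0.1604] yz 0.0003 F [-0.5  0.5 -0.7] 0.9987042839283633
```

Run:
```python
from plan import *
plan([.57,-.19,.22],-48.5,-30,20)
```

```text
[-0.08, -0.41, 0.04] [-0.1, -0.4, 0.04] [-0.11, -0.4, 0.03] [-0.12, -0.4, 0.03] [-0.14, -0.39, 0.02] [-0.15, -0.39, 0.01] [-0.16, -0.39, 0.0] [-0.17, -0.38, -0.01] [-0.18, -0.38, -0.02] [-0.19, -0.37, -0.03] [-0.19, -0.37, -0.04] [-0.2, -0.36, -0.06] [-0.2, -0.36, -0.07] [-0.21, -0.35, -0.08] [-0.21, -0.35, -0.1] [-0.21, -0.34, -0.11] [-0.21, -0.34, -0.12] [-0.21, -0.33, -0.14] [-0.21, -0.33, -0.15] [-0.21, -0.32, -0.16] 
ang [0.069 0.732 0.256] dp [-0.06515496 -0.40980065  0.05266288]
```

Emit:
move_arm:
  commands:
    - {"offset": [-0.08, -0.41, 0.04], "angular": [0.069, 0.732, 0.256], "hand": 1}
    - {"offset": [-0.1, -0.4, 0.04], "angular": [0.069, 0.732, 0.256], "hand": 1}
    - {"offset": [-0.11, -0.4, 0.03], "angular": [0.069, 0.732, 0.256], "hand": 1}
    - {"offset": [-0.12, -0.4, 0.03], "angular": [0.069, 0.732, 0.256], "hand": 1}
    - {"offset": [-0.14, -0.39, 0.02], "angular": [0.069, 0.732, 0.256], "hand": 1}
    - {"offset": [-0.15, -0.39, 0.01], "angular": [0.069, 0.732, 0.256], "hand": 1}
    - {"offset": [-0.16, -0.39, 0.0], "angular": [0.069, 0.732, 0.256], "hand": 1}
    - {"offset": [-0.17, -0.38, -0.01], "angular": [0.069, 0.732, 0.256], "hand": 1}
    - {"offset": [-0.18, -0.38, -0.02], "angular": [0.069, 0.732, 0.256], "hand": 1}
    - {"offset": [-0.19, -0.37, -0.03], "angular": [0.069, 0.732, 0.256], "hand": 1}
    - {"offset": [-0.19, -0.37, -0.04], "angular": [0.069, 0.732, 0.256], "hand": 1}
    - {"offset": [-0.2, -0.36, -0.06], "angular": [0.069, 0.732, 0.256], "hand": 1}
    - {"offset": [-0.2, -0.36, -0.07], "angular": [0.069, 0.732, 0.256], "hand": 1}
    - {"offset": [-0.21, -0.35, -0.08], "angular": [0.069, 0.732, 0.256], "hand": 1}
    - {"offset": [-0.21, -0.35, -0.1], "angular": [0.069, 0.732, 0.256], "hand": 1}
    - {"offset": [-0.21, -0.34, -0.11], "angular": [0.069, 0.732, 0.256], "hand": 1}
    - {"offset": [-0.21, -0.34, -0.12], "angular": [0.069, 0.732, 0.256], "hand": 1}
    - {"offset": [-0.21, -0.33, -0.14], "angular": [0.069, 0.732, 0.256], "hand": 1}
    - {"offset": [-0.21, -0.33, -0.15], "angular": [0.069, 0.732, 0.256], "hand": 1}
    - {"offset": [-0.21, -0.32, -0.16], "angular": [0.069, 0.732, 0.256], "hand": 1}

```text
time: 6.8
eef_pos: [0.56, -0.1871, 0.2048]
eef_rot: [[-0.568, 0.753, -0.331], [0.654, 0.658, 0.373], [0.499, -0.005, -0.866]]
ft_force: [0.7, -0.4, 0.2]
opening: 0.998
```

```bash
python3 st.py
python3 - <<'E'
from h import *
import pickle
s=sense();c=camera('wrist');pickle.dump((s,c),open('w1.pkl','wb'));save('w1',c['img'])
print({k:(np.round(v,3).tolist() if k!='img' else 0) for k,v in c.items()})
E
```

```text
6.8 az -49.02160203697684 tilt 29.95461655696585 [ 21.8  34.8  -0.1  79.8 -12.9  92.6  65.3] grasp [ 0.5663 -0.1942  0.2213] yz -0.0046 F [ 0.7 -0.4  0.2] 0.9984130220411117
{'img': 0, 'fx': 371.648, 'fy': 371.648, 'cx': 313.148, 'cy': 236.86, 'tool_from_camera': [[0.001, -0.961, -0.278, 0.076], [1.0, 0.0, 0.0, -0.001], [-0.0, -0.278, 0.961, -0.185], [0.0, 0.0, 0.0, 1.0]]}
```

View pics/w1.png

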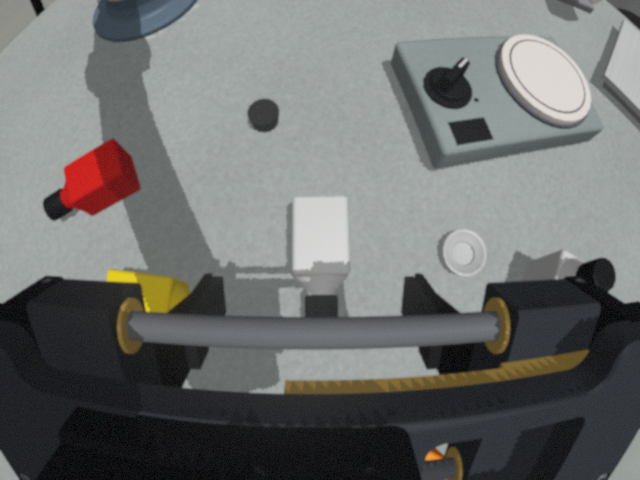

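The wrist view shows the white bottle centred: top-face corners (295,197), (347,197), (350,272), (292,272), with the cap at (321,305). I'll compute its pose from these, and the clearance to the yellow bottle on the left.

```bash
cat >> h.py <<'E'
def wray(s,c,u,v):
    a=np.array([u-c['cx'],v-c['cy']]);r=np.hypot(*a);t=r/c['fx'];d=np.r_[a/max(r,1e-9)*np.sin(t),np.cos(t)]
    T=np.array(c['tool_from_camera']);R=np.array(s['eef_rot'])
    return np.array(s['eef_pos'])+R@T[:3,3],R@T[:3,:3]@d
def wonz(s,c,u,v,z):
    o,d=wray(s,c,u,v);return o+d*(z-o[2])/d[2]
E
python3 - <<'E'
from h import *
import pickle
s,c=pickle.load(open('w1.pkl','rb'));t=pickle.load(open('cams.pkl','rb'))['top']
im=c['img'].astype(int);m=np.zeros((480,640),np.uint8);m[190:276,285:360]=(im.min(2)>185)[190:276,285:360]
k=max(cv2.findContours(m,cv2.RETR_EXTERNAL,cv2.CHAIN_APPROX_NONE)[0],key=cv2.contourArea)
q=cv2.approxPolyDP(k,5,True)[:,0];print(q.tolist())
for p in [(293.5,197),(347.5,197),(350,272),(292,272)]: print(p,np.round(wonz(s,c,*p,.056),4))
P=np.array([wonz(s,c,*p,.056)[:2] for p in [(293.5,197),(347.5,197),(350,272),(292,272)]])
lo=P[:2].mean(0);hi=P[2:].mean(0);ax=hi-lo;print('w',np.linalg.norm(P[0]-P[1]),np.linalg.norm(P[3]-P[2]),'len',np.linalg.norm(ax),'az',np.degrees(np.arctan2(ax[1],ax[0])),'under',lo)
a=np.array([np.cos(np.radians(-49)),np.sin(np.radians(-49))]);l=np.array([-a[1],a[0]])
for n,p,z in[('ycap',(394,249),.03),('ycaptip',(388,246),.03),('ybodycorner',(404,258),.056),('ybR',(424,268),.056),('dish',(293,181),.014),('y2cap',(477,223),.03),('orange',(387,160),.056)]:
    w=onz(t,*p,z)[:2];print(n,np.round(w,3),'s,lat',np.round([(w-lo)@a,(w-lo)@l],3))
E
```

```text
[[345, 197], [294, 199], [294, 268], [348, 260]]
(293.5, 197) [ 0.4789 -0.126   0.056 ]
(347.5, 197) [ 0.5193 -0.0908  0.056 ]
(350, 272) [ 0.5691 -0.1468  0.056 ]
(292, 272) [ 0.5278 -0.1827  0.056 ]
w 0.05362442403271415 0.05475606324450978 len 0.07491350906897562 az -48.75899519426024 under [ 0.49908695 -0.10839974]
ycap [ 0.487 -0.271] s,lat [ 0.115 -0.116]
ycaptip [ 0.494 -0.257] s,lat [ 0.109 -0.102]
ybodycorner [ 0.464 -0.289] s,lat [ 0.114 -0.145]
ybR [ 0.441 -0.334] s,lat [ 0.132 -0.192]
dish [ 0.653 -0.038] s,lat [0.048 0.162]
y2cap [ 0.544 -0.468] s,lat [ 0.301 -0.202]
orange [ 0.691 -0.257] s,lat [0.238 0.048]
```

Run:
```python
from plan import *
z=Rt(-48.8,-30)[:,2];g=np.array([.528,-.141,.034])
q=plan(g-.09*z,-48.8,-30,7)
plan(g,-48.8,-30,8,q)
```

```text
[-0.09, 0.03, 0.3] [-0.09, 0.03, 0.3] [-0.09, 0.03, 0.3] [-0.09, 0.03, 0.3] [-0.09, 0.03, 0.3] [-0.09, 0.03, 0.3] [-0.09, 0.03, 0.3] 
ang [-0.006  0.001 -0.018] dp [-0.00789061  0.02573877 -0.10658625]
[0.0, -0.0, 0.22] [0.0, -0.0, 0.22] [0.0, -0.0, 0.22] [0.0, -0.0, 0.22] [0.0, -0.0, 0.22] [0.0, -0.0, 0.22] [0.0, -0.0, 0.22] [0.0, -0.0, 0.22] 
ang [0. 0. 0.] dp [-0.02964103  0.03385867 -0.07794229]
```

Emit:
move_arm:
  commands:
    - {"offset": [-0.09, 0.03, 0.3], "angular": [-0.006, 0, -0.018], "hand": 1}
    - {"offset": [-0.09, 0.03, 0.3], "angular": [-0.006, 0, -0.018], "hand": 1}
    - {"offset": [-0.09, 0.03, 0.3], "angular": [-0.006, 0, -0.018], "hand": 1}
    - {"offset": [-0.09, 0.03, 0.3], "angular": [-0.006, 0, -0.018], "hand": 1}
    - {"offset": [-0.09, 0.03, 0.3], "angular": [-0.006, 0, -0.018], "hand": 1}
    - {"offset": [-0.09, 0.03, 0.3], "angular": [-0.006, 0, -0.018], "hand": 1}
    - {"offset": [-0.09, 0.03, 0.3], "angular": [-0.006, 0, -0.018], "hand": 1}
    - {"offset": [0, 0, 0.22], "angular": [0, 0, 0], "hand": 1}
    - {"offset": [0, 0, 0.22], "angular": [0, 0, 0], "hand": 1}
    - {"offset": [0, 0, 0.22], "angular": [0, 0, 0], "hand": 1}
    - {"offset": [0, 0, 0.22], "angular": [0, 0, 0], "hand": 1}
    - {"offset": [0, 0, 0.22], "angular": [0, 0, 0], "hand": 1}
    - {"offset": [0, 0, 0.22], "angular": [0, 0, 0], "hand": 1}
    - {"offset": [0, 0, 0.22], "angular": [0, 0, 0], "hand": 1}
    - {"offset": [0, 0, 0.24], "angular": [0, 0, 0], "hand": 1}
    - {"offset": [0, 0, 0], "angular": [0, 0, 0], "hand": 1}

```text
time: 8.45
eef_pos: [0.5227, -0.1244, 0.0196]
eef_rot: [[-0.58, 0.745, -0.329], [0.643, 0.667, 0.377], [0.5, 0.008, -0.866]]
ft_force: [0.3, 0.3, -0.8]
opening: 0.999
```

```bash
python3 st.py
```

```text
8.45 az -47.92062408296819 tilt 30.02199843313295 [ 19.7  41.1  -2.3  96.  -14.5  69.7  67.9] grasp [ 0.5289 -0.1316  0.0361] yz 0.0077 F [ 0.3  0.3 -0.8] 0.9991640565088213
```

Run:
```python
from plan import *
plan([.528,-.141,.034],-48.8,-30,3)
```

```text
[-0.04, -0.05, -0.01] [-0.04, -0.05, -0.01] [-0.04, -0.05, -0.01] 
ang [ 0.004 -0.001  0.042] dp [-0.00094068 -0.00942402 -0.00207175]
```

Emit:
move_arm:
  commands:
    - {"offset": [-0.04, -0.05, -0.01], "angular": [0.02, 0, 0.042], "hand": 1}
    - {"offset": [-0.04, -0.05, -0.01], "angular": [0.02, 0, 0.042], "hand": 1}
    - {"offset": [-0.04, -0.05, -0.01], "angular": [0.02, 0, 0.042], "hand": 1}
    - {"offset": [0, 0, 0], "angular": [0, 0, 0], "hand": 1}
    - {"offset": [0, 0, 0], "angular": [0, 0, 0], "hand": 1}

```text
time: 8.95
eef_pos: [0.5229, -0.1354, 0.0194]
eef_rot: [[-0.571, 0.752, -0.33], [0.653, 0.66, 0.372], [0.497, -0.003, -0.868]]
ft_force: [-0.2, 0.1, -0.3]
opening: 1.003
```

```bash
python3 st.py
```

```text
8.95 az -48.81989261040755 tilt 29.80707125533666 [ 20.   41.3  -1.7  95.5 -14.1  70.1  67.7] grasp [ 0.5291 -0.1424  0.0359] yz -0.0027 F [-0.2  0.1 -0.3] 1.0032024015821337
```

Emit:
move_arm:
  commands:
    - {"offset": [0, 0, 0], "angular": [0, 0, 0], "hand": 0}
    - {"offset": [0, 0, 0], "angular": [0, 0, 0], "hand": 0}
    - {"offset": [0, 0, 0], "angular": [0, 0, 0], "hand": 0}
    - {"offset": [0, 0, 0], "angular": [0, 0, 0], "hand": 0}
    - {"offset": [0, 0, 0], "angular": [0, 0, 0], "hand": 0}
    - {"offset": [0, 0, 0], "angular": [0, 0, 0], "hand": 0}
    - {"offset": [0, 0, 0], "angular": [0, 0, 0], "hand": 0}
    - {"offset": [0, 0, 0], "angular": [0, 0, 0], "hand": 0}

```text
time: 9.75
eef_pos: [0.5227, -0.135, 0.0193]
eef_rot: [[-0.571, 0.751, -0.33], [0.653, 0.66, 0.372], [0.497, -0.003, -0.867]]
ft_force: [-0.2, -0.8, -0.2]
opening: 0.644
```

```bash
python3 st.py
```

```text
9.75 az -48.79407430625331 tilt 29.834910050758513 [ 20.   41.3  -1.7  95.5 -14.1  70.1  67.7] grasp [ 0.529  -0.1421  0.0357] yz -0.0028 F [-0.2 -0.8 -0.2] 0.6444641372408604
```

Emit:
move_arm:
  commands:
    - {"offset": [0.08, 0, -0.14], "angular": [0, 0, 0], "hand": 0}
    - {"offset": [0.16, 0, -0.28], "angular": [0, 0, 0], "hand": 0}
    - {"offset": [0.16, 0, -0.28], "angular": [0, 0, 0], "hand": 0}
    - {"offset": [0.16, 0, -0.28], "angular": [0, 0, 0], "hand": 0}
    - {"offset": [0.16, 0, -0.28], "angular": [0, 0, 0], "hand": 0}
    - {"offset": [0.16, 0, -0.28], "angular": [0, 0, 0], "hand": 0}
    - {"offset": [0.16, 0, -0.28], "angular": [0, 0, 0], "hand": 0}
    - {"offset": [0.16, 0, -0.28], "angular": [0, 0, 0], "hand": 0}
    - {"offset": [0.16, 0, -0.28], "angular": [0, 0, 0], "hand": 0}
    - {"offset": [0.16, 0, -0.28], "angular": [0, 0, 0], "hand": 0}
    - {"offset": [0.16, 0, -0.28], "angular": [0, 0, 0], "hand": 0}
    - {"offset": [0.08, 0, -0.14], "angular": [0, 0, 0], "hand": 0}
    - {"offset": [0, 0, 0], "angular": [0, 0, 0], "hand": 0}
    - {"offset": [0, 0, 0], "angular": [0, 0, 0], "hand": 0}

```text
time: 11.15
eef_pos: [0.523, -0.1349, 0.1963]
eef_rot: [[-0.571, 0.751, -0.331], [0.653, 0.66, 0.372], [0.498, -0.003, -0.867]]
ft_force: [-0.5, -0.4, -2.1]
opening: 0.636
```

```bash
python3 st.py
python3 - <<'E'
from plan import *
q=plan([.59,.04,.24],-35,15,16)
plan([.607,.232,.20],-20,60,16,q)
E
```

```text
11.15 az -48.81329710571175 tilt 29.856687862295153 [ 19.6  30.1  -1.2  89.  -13.8  87.4  63.6] grasp [ 0.5293 -0.142   0.2128] yz -0.0033 F [-0.5 -0.4 -2.1] 0.6359243860269518
[0.11, 0.21, 0.02] [0.1, 0.21, 0.02] [0.1, 0.21, 0.01] [0.1, 0.21, 0.01] [0.1, 0.21, 0.0] [0.09, 0.22, -0.0] [0.09, 0.22, -0.01] [0.08, 0.22, -0.01] [0.08, 0.22, -0.02] [0.08, 0.22, -0.02] [0.07, 0.22, -0.02] [0.07, 0.22, -0.03] [0.06, 0.22, -0.03] [0.06, 0.23, -0.04] [0.05, 0.23, -0.04] [0.05, 0.23, -0.04] 
ang [ 0.017 -0.465 -0.146] dp [0.07104793 0.17211523 0.0253477 ]
[0.11, 0.21, 0.01] [0.11, 0.22, 0.01] [0.11, 0.22, 0.0] [0.11, 0.22, 0.0] [0.1, 0.22, -0.0] [0.1, 0.22, -0.0] [0.1, 0.22, -0.01] [0.09, 0.22, -0.01] [0.09, 0.23, -0.01] [0.09, 0.23, -0.01] [0.08, 0.23, -0.02] [0.08, 0.23, -0.02] [0.07, 0.23, -0.02] [0.07, 0.23, -0.02] [0.07, 0.23, -0.02] [0.06, 0.23, -0.02] 
ang [-0.098 -0.466 -0.127] dp [ 0.02843393  0.18919283 -0.03114741]
```

Emit:
move_arm:
  commands:
    - {"offset": [0.11, 0.21, 0.02], "angular": [0.017, -0.465, -0.146], "hand": 0}
    - {"offset": [0.1, 0.21, 0.02], "angular": [0.017, -0.465, -0.146], "hand": 0}
    - {"offset": [0.1, 0.21, 0.01], "angular": [0.017, -0.465, -0.146], "hand": 0}
    - {"offset": [0.1, 0.21, 0.01], "angular": [0.017, -0.465, -0.146], "hand": 0}
    - {"offset": [0.1, 0.21, 0], "angular": [0.017, -0.465, -0.146], "hand": 0}
    - {"offset": [0.09, 0.22, 0], "angular": [0.017, -0.465, -0.146], "hand": 0}
    - {"offset": [0.09, 0.22, -0.01], "angular": [0.017, -0.465, -0.146], "hand": 0}
    - {"offset": [0.08, 0.22, -0.01], "angular": [0.017, -0.465, -0.146], "hand": 0}
    - {"offset": [0.08, 0.22, -0.02], "angular": [0.017, -0.465, -0.146], "hand": 0}
    - {"offset": [0.08, 0.22, -0.02], "angular": [0.017, -0.465, -0.146], "hand": 0}
    - {"offset": [0.07, 0.22, -0.02], "angular": [0.017, -0.465, -0.146], "hand": 0}
    - {"offset": [0.07, 0.22, -0.03], "angular": [0.017, -0.465, -0.146], "hand": 0}
    - {"offset": [0.06, 0.22, -0.03], "angular": [0.017, -0.465, -0.146], "hand": 0}
    - {"offset": [0.06, 0.23, -0.04], "angular": [0.017, -0.465, -0.146], "hand": 0}
    - {"offset": [0.05, 0.23, -0.04], "angular": [0.017, -0.465, -0.146], "hand": 0}
    - {"offset": [0.05, 0.23, -0.04], "angular": [0.017, -0.465, -0.146], "hand": 0}

```text
time: 12.75
eef_pos: [0.5928, 0.0379, 0.221]
eef_rot: [[-0.792, 0.573, 0.211], [0.553, 0.82, -0.149], [-0.259, -0.002, -0.966]]
ft_force: [0.5, -0.3, -1.3]
opening: 0.639
```

Emit:
move_arm:
  commands:
    - {"offset": [0.11, 0.21, 0.01], "angular": [-0.098, -0.466, -0.127], "hand": 0}
    - {"offset": [0.11, 0.22, 0.01], "angular": [-0.098, -0.466, -0.127], "hand": 0}
    - {"offset": [0.11, 0.22, 0], "angular": [-0.098, -0.466, -0.127], "hand": 0}
    - {"offset": [0.11, 0.22, 0], "angular": [-0.098, -0.466, -0.127], "hand": 0}
    - {"offset": [0.1, 0.22, 0], "angular": [-0.098, -0.466, -0.127], "hand": 0}
    - {"offset": [0.1, 0.22, 0], "angular": [-0.098, -0.466, -0.127], "hand": 0}
    - {"offset": [0.1, 0.22, -0.01], "angular": [-0.098, -0.466, -0.127], "hand": 0}
    - {"offset": [0.09, 0.22, -0.01], "angular": [-0.098, -0.466, -0.127], "hand": 0}
    - {"offset": [0.09, 0.23, -0.01], "angular": [-0.098, -0.466, -0.127], "hand": 0}
    - {"offset": [0.09, 0.23, -0.01], "angular": [-0.098, -0.466, -0.127], "hand": 0}
    - {"offset": [0.08, 0.23, -0.02], "angular": [-0.098, -0.466, -0.127], "hand": 0}
    - {"offset": [0.08, 0.23, -0.02], "angular": [-0.098, -0.466, -0.127], "hand": 0}
    - {"offset": [0.07, 0.23, -0.02], "angular": [-0.098, -0.466, -0.127], "hand": 0}
    - {"offset": [0.07, 0.23, -0.02], "angular": [-0.098, -0.466, -0.127], "hand": 0}
    - {"offset": [0.07, 0.23, -0.02], "angular": [-0.098, -0.466, -0.127], "hand": 0}
    - {"offset": [0.06, 0.23, -0.02], "angular": [-0.098, -0.466, -0.127], "hand": 0}
    - {"offset": [0, 0, 0], "angular": [0, 0, 0], "hand": 0}
    - {"offset": [0, 0, 0], "angular": [0, 0, 0], "hand": 0}

```text
time: 14.55
eef_pos: [0.6212, 0.2266, 0.1898]
eef_rot: [[-0.471, 0.342, 0.813], [0.171, 0.94, -0.296], [-0.865, -0.001, -0.501]]
ft_force: [0.4, -0.5, -1.5]
opening: 0.643
```

```bash
python3 st.py
python3 - <<'E'
from h import *
import pickle
D={}
for n in('top','side'): D[n]=camera(n)
pickle.dump(D,open('c2.pkl','wb'))
s=D['side']['img'][90:250,270:430];t=D['top']['img'][150:250,120:280]
save('c2',np.hstack([cv2.resize(s,(400,400),interpolation=cv2.INTER_CUBIC),cv2.resize(t,(400,400*100//160),interpolation=cv2.INTER_CUBIC) if 0 else cv2.resize(D['top']['img'][120:280,100:260],(400,400),interpolation=cv2.INTER_CUBIC)]))
E
```

```text
14.55 az -19.89776647632141 tilt 59.91415521245535 [-45.7  22.9  -3.3 123.4  89.5  54.9 -50.1] grasp [0.6058 0.2322 0.1993] yz -0.0008 F [ 0.4 -0.5 -1.5] 0.6434363610025562
```

View pics/c2.png

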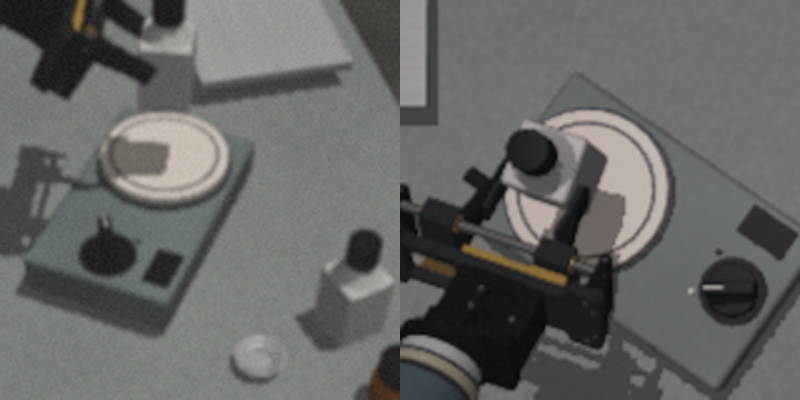

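The bottle hangs upright over the plate. In the top view the cap is at about (152.4,181.2) full-frame px, and in the side view at about (337,95). I'll check this against the pose expected from the grasp.

Run:
```python
from plan import *
import pickle
D=pickle.load(open('c2.pkl','rb'))
b=np.array([.613,.2296,.1993-.0468])
print('top cap-top',proj(D['top'],b+[0,0,.128]),'cap mid side',proj(D['side'],b+[0,0,.114]),'side under',proj(D['side'],b),'captop side',proj(D['side'],b+[0,0,.128]))
for n,(x0,y0,x1,y1) in(('top',(138,165,168,198)),('side',(320,60,352,105))):
    im=D[n]['img'].astype(int);m=np.zeros((480,640),np.uint8);m[y0:y1,x0:x1]=(im.max(2)<50)[y0:y1,x0:x1]
    k=max(cv2.findContours(m,cv2.RETR_EXTERNAL,cv2.CHAIN_APPROX_NONE)[0],key=cv2.contourArea);print(n,cv2.minEnclosingCircle(k),cv2.minAreaRect(k))
```

```text
top cap-top (np.float64(148.94048963404396), np.float64(179.75360283626924)) cap mid side (np.float64(336.92816219795924), np.float64(92.12734429313892)) side under (np.float64(336.08695714378376), np.float64(128.87887084296983)) captop side (np.float64(337.0408213952609), np.float64(87.20536069334841))
top ((148.51724243164062, 186.3103485107422), 14.996139526367188) ((147.4730682373047, 183.13031005859375), (19.5866641998291, 28.954198837280273), 64.79887390136719)
side ((338.5, 65.0), 13.463011741638184) ((338.5, 65.0), (10.0, 25.0), 90.0)
```

Emit:
move_arm:
  commands:
    - {"offset": [0.12, 0, 0.07], "angular": [0, 0, 0], "hand": 0}
    - {"offset": [0.12, 0, 0.07], "angular": [0, 0, 0], "hand": 0}
    - {"offset": [0.12, 0, 0.07], "angular": [0, 0, 0], "hand": 0}
    - {"offset": [0.12, 0, 0.07], "angular": [0, 0, 0], "hand": 0}
    - {"offset": [0.12, 0, 0.07], "angular": [0, 0, 0], "hand": 0}
    - {"offset": [0.12, 0, 0.07], "angular": [0, 0, 0], "hand": 0}
    - {"offset": [0.12, 0, 0.07], "angular": [0, 0, 0], "hand": 0}
    - {"offset": [0.12, 0, 0.07], "angular": [0, 0, 0], "hand": 0}
    - {"offset": [0.12, 0, 0.07], "angular": [0, 0, 0], "hand": 0}
    - {"offset": [0.12, 0, 0.07], "angular": [0, 0, 0], "hand": 0}
    - {"offset": [0, 0, 0], "angular": [0, 0, 0], "hand": 0}
    - {"offset": [0, 0, 0], "angular": [0, 0, 0], "hand": 0}

```text
time: 15.85
eef_pos: [0.6221, 0.227, 0.1213]
eef_rot: [[-0.469, 0.341, 0.814], [0.171, 0.94, -0.295], [-0.866, 0.001, -0.5]]
ft_force: [0.8, -1.2, -1.9]
opening: 0.638
```

```bash
python3 st.py
python3 - <<'E'
from h import *
import pickle
D={}
for n in('top','side'): D[n]=camera(n)
pickle.dump(D,open('c3.pkl','wb'))
save('c3',np.hstack([cv2.resize(D['side']['img'][70:210,290:390],(400,560),interpolation=cv2.INTER_CUBIC),cv2.resize(D['top']['img'][130:270,120:220],(400,560),interpolation=cv2.INTER_CUBIC)]))
E
```

```text
15.85 az -20.013143827364893 tilt 60.02874178692885 [-45.9  30.5  -3.1 125.   96.3  55.5 -61.3] grasp [0.6066 0.2326 0.1308] yz 0.0007 F [ 0.8 -1.2 -1.9] 0.6380835013887585
```

View pics/c3.png

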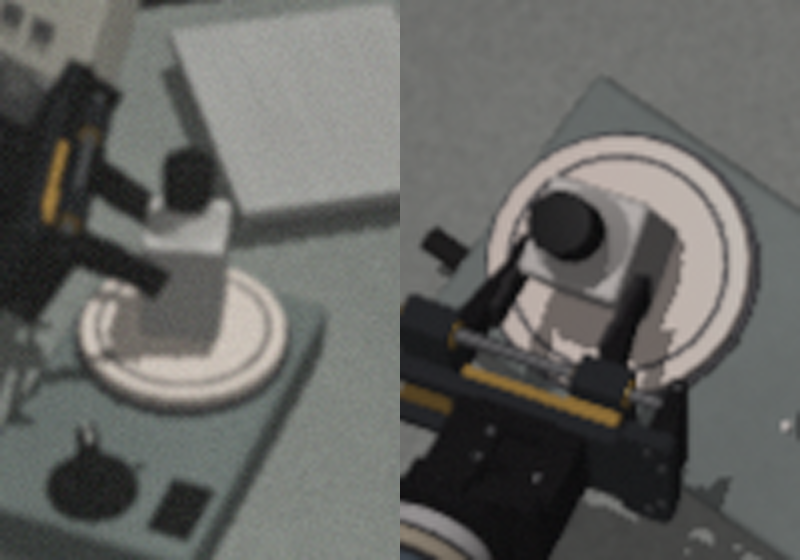

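The bottle is upright and inside the ring, with its cap at (190,180) in the left crop, and still about 14 mm above the plate. I'll lower it slowly and watch the force.

Emit:
move_arm:
  commands:
    - {"offset": [0.035, 0, 0.02], "angular": [0, 0, 0], "hand": 0}
    - {"offset": [0.035, 0, 0.02], "angular": [0, 0, 0], "hand": 0}
    - {"offset": [0.035, 0, 0.02], "angular": [0, 0, 0], "hand": 0}
    - {"offset": [0.035, 0, 0.02], "angular": [0, 0, 0], "hand": 0}
    - {"offset": [0.035, 0, 0.02], "angular": [0, 0, 0], "hand": 0}
    - {"offset": [0.017, 0, 0.01], "angular": [0, 0, 0], "hand": 0}
    - {"offset": [0, 0, 0], "angular": [0, 0, 0], "hand": 0}

```text
time: 16.65
eef_pos: [0.622, 0.227, 0.1101]
eef_rot: [[-0.47, 0.341, 0.814], [0.171, 0.94, -0.295], [-0.866, 0.001, -0.5]]
ft_force: [-0.7, 0.1, -1.4]
opening: 0.641
```

Emit:
move_arm:
  commands:
    - {"offset": [0.017, 0, 0.01], "angular": [0, 0, 0], "hand": 0}
    - {"offset": [0, 0, 0], "angular": [0, 0, 0], "hand": 0}

```text
time: 16.85
eef_pos: [0.6221, 0.2271, 0.1094]
eef_rot: [[-0.469, 0.341, 0.815], [0.171, 0.94, -0.295], [-0.866, 0.001, -0.5]]
ft_force: [-0.2, 0.9, -2.4]
opening: 0.638
```

Emit:
move_arm:
  commands:
    - {"offset": [0.017, 0, 0.01], "angular": [0, 0, 0], "hand": 0}
    - {"offset": [0, 0, 0], "angular": [0, 0, 0], "hand": 0}

```text
time: 17.05
eef_pos: [0.6223, 0.2271, 0.1092]
eef_rot: [[-0.468, 0.341, 0.815], [0.171, 0.94, -0.295], [-0.867, 0.001, -0.498]]
ft_force: [-2.2, -0.7, 3.0]
opening: 0.64
```

Emit:
move_arm:
  commands:
    - {"offset": [0.012, 0, 0.007], "angular": [0, 0, 0], "hand": 0}
    - {"offset": [0, 0, 0], "angular": [0, 0, 0], "hand": 0}

```text
time: 17.25
eef_pos: [0.6224, 0.227, 0.1092]
eef_rot: [[-0.467, 0.342, 0.816], [0.171, 0.94, -0.296], [-0.868, 0.002, -0.497]]
ft_force: [-5.6, 0.4, 6.1]
opening: 0.637
```

Emit:
move_arm:
  commands:
    - {"offset": [0, 0, 0], "angular": [0, 0, 0], "hand": 0.7}
    - {"offset": [0, 0, 0], "angular": [0, 0, 0], "hand": 0.8}
    - {"offset": [0, 0, 0], "angular": [0, 0, 0], "hand": 1}
    - {"offset": [0, 0, 0], "angular": [0, 0, 0], "hand": 1}
    - {"offset": [0, 0, 0], "angular": [0, 0, 0], "hand": 1}
    - {"offset": [0, 0, 0], "angular": [0, 0, 0], "hand": 1}
    - {"offset": [0, 0, 0], "angular": [0, 0, 0], "hand": 1}
    - {"offset": [0, 0, 0], "angular": [0, 0, 0], "hand": 1}
    - {"offset": [0, 0, 0], "angular": [0, 0, 0], "hand": 1}

```text
time: 18.15
eef_pos: [0.6221, 0.2271, 0.1077]
eef_rot: [[-0.469, 0.341, 0.814], [0.171, 0.94, -0.295], [-0.866, 0.001, -0.5]]
ft_force: [0.9, -0.2, 0.2]
opening: 0.999
```

Emit:
move_arm:
  commands:
    - {"offset": [0, 0, -0.1], "angular": [0, 0, 0], "hand": 1}
    - {"offset": [0, 0, -0.2], "angular": [0, 0, 0], "hand": 1}
    - {"offset": [0, 0, -0.25], "angular": [0, 0, 0], "hand": 1}
    - {"offset": [0, 0, -0.25], "angular": [0, 0, 0], "hand": 1}
    - {"offset": [0, 0, -0.25], "angular": [0, 0, 0], "hand": 1}
    - {"offset": [0, 0, -0.25], "angular": [0, 0, 0], "hand": 1}
    - {"offset": [0, 0, -0.25], "angular": [0, 0, 0], "hand": 1}
    - {"offset": [0, 0, -0.25], "angular": [0, 0, 0], "hand": 1}
    - {"offset": [0, 0, -0.25], "angular": [0, 0, 0], "hand": 1}
    - {"offset": [0, 0, -0.25], "angular": [0, 0, 0], "hand": 1}
    - {"offset": [0, 0, -0.25], "angular": [0, 0, 0], "hand": 1}
    - {"offset": [0, 0, 0], "angular": [0, 0, 0], "hand": 1}
    - {"offset": [0, 0, 0], "angular": [0, 0, 0], "hand": 1}

```text
time: 19.45
eef_pos: [0.5182, 0.2649, 0.1716]
eef_rot: [[-0.469, 0.341, 0.815], [0.171, 0.94, -0.295], [-0.866, 0.001, -0.5]]
ft_force: [0.4, -0.1, 0.3]
opening: 0.997
```

```bash
python3 st.py
python3 - <<'E'
from h import *
import pickle
D={}
for n in('top','side'): D[n]=camera(n)
pickle.dump(D,open('c4.pkl','wb'))
save('c4',np.hstack([cv2.resize(D['side']['img'][90:230,280:380],(400,560),interpolation=cv2.INTER_CUBIC),cv2.resize(D['top']['img'][140:280,130:270],(400,400),interpolation=cv2.INTER_CUBIC).repeat(1,0) if 0 else cv2.resize(D['top']['img'][130:270,130:230],(400,560),interpolation=cv2.INTER_CUBIC)]))
E
```

```text
19.45 az -20.06945361748164 tilt 60.03175885238869 [-54.7  22.7  -8.7 128.5  82.3  63.5 -57. ] grasp [0.5027 0.2705 0.1811] yz 0.0014 F [ 0.4 -0.1  0.3] 0.997468204855223
```

View pics/c4.png

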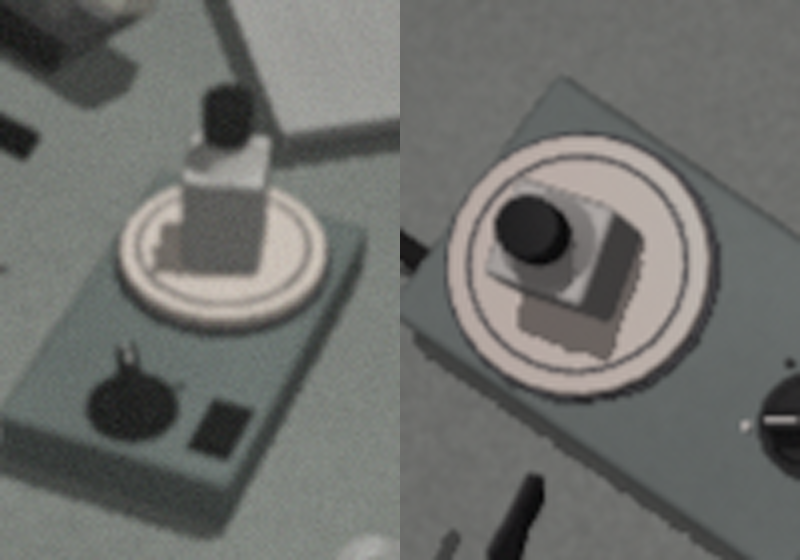

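The bottle stands upright and let go, inside the ring: cap at (533,228), ring centre at (581,265) in the right crop. Next is the knob.

Run:
```python
from plan import *
import pickle
c=pickle.load(open('c4.pkl','rb'))['top'];print(proj(c,[.6138,.2298,.198]),'vs 163.3,187')
q=plan([.47,.25,.28],-20,30,8)
plan([.505,.0985,.23],-91.2,0,20,q)
```

```text
(np.float64(159.84178722612526), np.float64(186.3839817952659)) vs 163.3,187
[-0.16, -0.07, -0.18] [-0.15, -0.07, -0.19] [-0.14, -0.07, -0.2] [-0.12, -0.07, -0.21] [-0.11, -0.07, -0.22] [-0.09, -0.07, -0.22] [-0.08, -0.07, -0.23] [-0.06, -0.07, -0.24] 
ang [ 0.001  0.626 -0.   ] dp [-0.039563   -0.01742463  0.09227537]
[-0.04, -0.13, 0.08] [-0.05, -0.13, 0.08] [-0.06, -0.12, 0.09] [-0.07, -0.12, 0.09] [-0.08, -0.11, 0.09] [-0.08, -0.1, 0.09] [-0.09, -0.1, 0.09] [-0.1, -0.09, 0.08] [-0.11, -0.08, 0.08] [-0.11, -0.07, 0.08] [-0.12, -0.07, 0.08] [-0.13, -0.06, 0.08] [-0.13, -0.05, 0.08] [-0.14, -0.04, 0.07] [-0.14, -0.03, 0.07] [-0.14, -0.02, 0.07] [-0.14, -0.01, 0.07] [-0.15, -0.0, 0.06] [-0.15, 0.01, 0.06] [-0.15, 0.02, 0.06] 
ang [0.155 0.217 0.579] dp [ 0.02607292 -0.14825081 -0.05254552]
```

Emit:
move_arm:
  commands:
    - {"offset": [-0.16, -0.07, -0.18], "angular": [0, 0.626, 0], "hand": 1}
    - {"offset": [-0.15, -0.07, -0.19], "angular": [0, 0.626, 0], "hand": 1}
    - {"offset": [-0.14, -0.07, -0.2], "angular": [0, 0.626, 0], "hand": 1}
    - {"offset": [-0.12, -0.07, -0.21], "angular": [0, 0.626, 0], "hand": 1}
    - {"offset": [-0.11, -0.07, -0.22], "angular": [0, 0.626, 0], "hand": 1}
    - {"offset": [-0.09, -0.07, -0.22], "angular": [0, 0.626, 0], "hand": 1}
    - {"offset": [-0.08, -0.07, -0.23], "angular": [0, 0.626, 0], "hand": 1}
    - {"offset": [-0.06, -0.07, -0.24], "angular": [0, 0.626, 0], "hand": 1}
    - {"offset": [0, 0, 0], "angular": [0, 0, 0], "hand": 1}

```text
time: 20.45
eef_pos: [0.482, 0.2477, 0.2662]
eef_rot: [[-0.811, 0.346, 0.472], [0.302, 0.938, -0.169], [-0.502, 0.006, -0.865]]
ft_force: [-0.3, 0.2, -0.0]
opening: 0.999
```

Emit:
move_arm:
  commands:
    - {"offset": [-0.04, -0.13, 0.08], "angular": [0.155, 0.217, 0.579], "hand": 1}
    - {"offset": [-0.05, -0.13, 0.08], "angular": [0.155, 0.217, 0.579], "hand": 1}
    - {"offset": [-0.06, -0.12, 0.09], "angular": [0.155, 0.217, 0.579], "hand": 1}
    - {"offset": [-0.07, -0.12, 0.09], "angular": [0.155, 0.217, 0.579], "hand": 1}
    - {"offset": [-0.08, -0.11, 0.09], "angular": [0.155, 0.217, 0.579], "hand": 1}
    - {"offset": [-0.08, -0.1, 0.09], "angular": [0.155, 0.217, 0.579], "hand": 1}
    - {"offset": [-0.09, -0.1, 0.09], "angular": [0.155, 0.217, 0.579], "hand": 1}
    - {"offset": [-0.1, -0.09, 0.08], "angular": [0.155, 0.217, 0.579], "hand": 1}
    - {"offset": [-0.11, -0.08, 0.08], "angular": [0.155, 0.217, 0.579], "hand": 1}
    - {"offset": [-0.11, -0.07, 0.08], "angular": [0.155, 0.217, 0.579], "hand": 1}
    - {"offset": [-0.12, -0.07, 0.08], "angular": [0.155, 0.217, 0.579], "hand": 1}
    - {"offset": [-0.13, -0.06, 0.08], "angular": [0.155, 0.217, 0.579], "hand": 1}
    - {"offset": [-0.13, -0.05, 0.08], "angular": [0.155, 0.217, 0.579], "hand": 1}
    - {"offset": [-0.14, -0.04, 0.07], "angular": [0.155, 0.217, 0.579], "hand": 1}
    - {"offset": [-0.14, -0.03, 0.07], "angular": [0.155, 0.217, 0.579], "hand": 1}
    - {"offset": [-0.14, -0.02, 0.07], "angular": [0.155, 0.217, 0.579], "hand": 1}
    - {"offset": [-0.14, -0.01, 0.07], "angular": [0.155, 0.217, 0.579], "hand": 1}
    - {"offset": [-0.15, 0, 0.06], "angular": [0.155, 0.217, 0.579], "hand": 1}
    - {"offset": [-0.15, 0.01, 0.06], "angular": [0.155, 0.217, 0.579], "hand": 1}
    - {"offset": [-0.15, 0.02, 0.06], "angular": [0.155, 0.217, 0.579], "hand": 1}

```text
time: 22.45
eef_pos: [0.5051, 0.0994, 0.2085]
eef_rot: [[0.025, 1.0, -0.005], [1.0, -0.025, 0.001], [0.0, -0.005, -1.0]]
ft_force: [0.2, -0.2, 0.3]
opening: 0.994
```

Emit:
move_arm:
  commands:
    - {"offset": [0, 0, 0], "angular": [0, 0, 0], "hand": 1}
    - {"offset": [0, 0, 0], "angular": [0, 0, 0], "hand": 1}

```text
time: 22.65
eef_pos: [0.5055, 0.1001, 0.2093]
eef_rot: [[0.02, 1.0, -0.003], [1.0, -0.02, 0.0], [0.0, -0.003, -1.0]]
ft_force: [0.3, 1.5, -0.3]
opening: 1.0
```

```bash
python3 st.py
python3 - <<'E'
from h import *
import pickle
s=sense();c=camera('wrist');pickle.dump((s,c),open('w2.pkl','wb'));save('w2',c['img'])
E
```

```text
22.65 az -91.14570209604291 tilt 0.16453810432396038 [-20.5  11.3   5.4 108.7  -1.3  60.2 -15.7] grasp [0.5055 0.1001 0.2283] yz -0.0029 F [ 0.3  1.5 -0.3] 0.9998966957254698
```

View pics/w2.png

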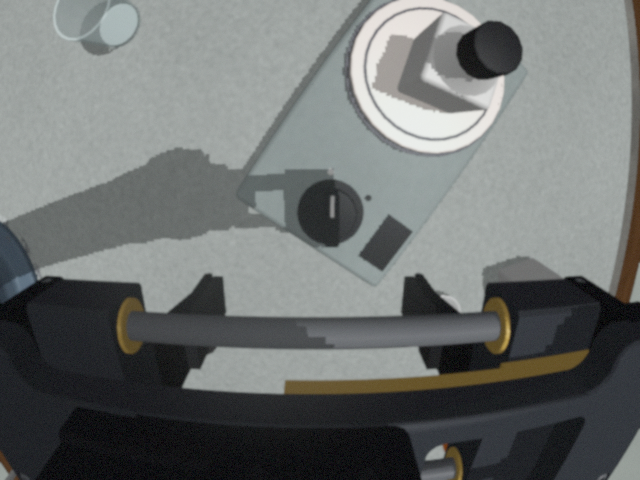

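The wrist view shows the knob skirt centred at about (331,212), with its white line running along the image column from (333,195) to (333,217), so the bar is aligned with the tool's x axis. The bottle is standing on the plate.

Run:
```python
from plan import *
import pickle
s,c=pickle.load(open('w2.pkl','rb'));im=c['img'].astype(int)
m=np.zeros((480,640),np.uint8);m[170:255,290:372]=(im.max(2)<60)[170:255,290:372]
m=cv2.morphologyEx(m,cv2.MORPH_CLOSE,np.ones((9,9)))
k=max(cv2.findContours(m,cv2.RETR_EXTERNAL,cv2.CHAIN_APPROX_NONE)[0],key=cv2.contourArea);h=cv2.convexHull(k)
e=cv2.minEnclosingCircle(h);print(e,cv2.fitEllipse(h),'skirt c',wonz(s,c,*cv2.fitEllipse(h)[0],.066))
l=np.zeros((480,640),np.uint8);l[185:225,322:342]=(im.min(2)>140)[185:225,322:342]
k=max(cv2.findContours(l,cv2.RETR_EXTERNAL,cv2.CHAIN_APPROX_NONE)[0],key=cv2.contourArea);r=cv2.minAreaRect(k);print('line',r)
P=cv2.boxPoints(r);
for p in P: print(np.round(wonz(s,c,*p,.094),4))
w=np.zeros((480,640),np.uint8);w[0:160,340:520]=(im.min(2)>165)[0:160,340:520]
for p in [(348,75),(505,75),(428,2),(428,155)]: print('plate edge',np.round(wonz(s,c,*p,.07),4))
```

```text
((330.03900146484375, 212.57801818847656), 32.96551513671875) ((325.8825378417969, 212.52000427246094), (54.68881607055664, 64.55497741699219), 172.2011260986328) skirt c [0.51606807 0.10376978 0.066     ]Traceback (most recent call last):
  File "<stdin>", line 9, in <module>
ValueError: max() iterable argument is empty
```

Run:
```python
from plan import *
import pickle
s,c=pickle.load(open('w2.pkl','rb'));im=c['img'].astype(int)
g=im[185:225,322:345].min(2);ys,xs=np.where(g>90);print(g.max(),len(xs),xs.min()+322,xs.max()+322,ys.min()+185,ys.max()+185)
x,y=xs.mean()+322,ys.mean()+185;vx,vy,_,_=cv2.fitLine(np.c_[xs,ys].astype(np.float32),cv2.DIST_L2,0,.01,.01).ravel()
A=wonz(s,c,x-8*vx,y-8*vy,.094);B=wonz(s,c,x+8*vx,y+8*vy,.094);d=(A-B);print('line mid',(A+B)/2,'az',np.degrees(np.arctan2(d[1],d[0])))
for z in(.062,.066):print('skirt',wonz(s,c,330,212.6,z))
E0=[wonz(s,c,*p,.07) for p in [(348,75),(505,75),(428,2),(428,155)]];print(np.round(E0,3))
```

```text
140 105 330 334 196 217
line mid [0.52035277 0.11494925 0.094     ] az -90.76277260261378
skirt [0.51995316 0.10275263 0.062     ]
skirt [0.5197926  0.10363097 0.066     ]
[[0.537 0.226 0.07 ]
 [0.687 0.237 0.07 ]
 [0.611 0.3   0.07 ]
 [0.608 0.156 0.07 ]]
```

Run:
```python
from plan import *
plan([.520,.101,.091],-90.9,0,12)
```

```text
[0.0, 0.02, 0.23] [0.0, 0.02, 0.23] [0.0, 0.02, 0.23] [0.0, 0.02, 0.23] [0.0, 0.02, 0.23] [0.0, 0.02, 0.23] [0.0, 0.02, 0.23] [0.0, 0.02, 0.23] [0.0, 0.02, 0.23] [0.0, 0.02, 0.23] [0.0, 0.02, 0.23] [0.0, 0.02, 0.23] 
ang [-0.002 -0.001 -0.002] dp [ 0.0144624   0.00029601 -0.13775019]
```

Emit:
move_arm:
  commands:
    - {"offset": [0, 0.05, 0.2], "angular": [0, 0, 0], "hand": 0.6}
    - {"offset": [0, 0.05, 0.23], "angular": [0, 0, 0], "hand": 0.6}
    - {"offset": [0, 0.05, 0.23], "angular": [0, 0, 0], "hand": 0.6}
    - {"offset": [0, 0.05, 0.23], "angular": [0, 0, 0], "hand": 0.6}
    - {"offset": [0, 0.05, 0.23], "angular": [0, 0, 0], "hand": 0.6}
    - {"offset": [0, 0.04, 0.23], "angular": [0, 0, 0], "hand": 0.6}
    - {"offset": [0, 0, 0.23], "angular": [0, 0, 0], "hand": 0.6}
    - {"offset": [0, 0, 0.23], "angular": [0, 0, 0], "hand": 0.6}
    - {"offset": [0, 0, 0.23], "angular": [0, 0, 0], "hand": 0.6}
    - {"offset": [0, 0, 0.23], "angular": [0, 0, 0], "hand": 0.6}
    - {"offset": [0, 0, 0.23], "angular": [0, 0, 0], "hand": 0.6}
    - {"offset": [0, 0, 0.2], "angular": [0, 0, 0], "hand": 0.6}
    - {"offset": [0, 0, 0], "angular": [0, 0, 0], "hand": 0.6}
    - {"offset": [0, 0, 0], "angular": [0, 0, 0], "hand": 0.6}

```text
time: 24.1
eef_pos: [0.5208, 0.1001, 0.0756]
eef_rot: [[0.02, 1.0, -0.0], [1.0, -0.02, 0.002], [0.002, -0.0, -1.0]]
ft_force: [0.2, 0.5, 0.6]
opening: 0.601
```

```bash
python3 st.py
```

```text
24.1 az -91.14203595486859 tilt 0.09975603861918514 [-19.3  21.8   4.9 114.7  -2.8  43.6 -13.9] grasp [0.5209 0.1001 0.0946] yz -0.0003 F [0.2 0.5 0.6] 0.6006818777732855
```

Emit:
move_arm:
  commands:
    - {"offset": [0.02, 0, 0.03], "angular": [0, 0, 0], "hand": 0.6}
    - {"offset": [0, 0, 0.03], "angular": [0, 0, 0], "hand": 0.4}
    - {"offset": [0, 0, 0], "angular": [0, 0, 0], "hand": 0.2}
    - {"offset": [0, 0, 0], "angular": [0, 0, 0], "hand": 0}
    - {"offset": [0, 0, 0], "angular": [0, 0, 0], "hand": 0}
    - {"offset": [0, 0, 0], "angular": [0, 0, 0], "hand": 0}
    - {"offset": [0, 0, 0], "angular": [0, 0, 0], "hand": 0}
    - {"offset": [0, 0, 0], "angular": [0, 0, 0], "hand": 0}
    - {"offset": [0, 0, 0], "angular": [0, 0, 0], "hand": 0}
    - {"offset": [0, 0, 0], "angular": [0, 0, 0], "hand": 0}

```text
time: 25.1
eef_pos: [0.5207, 0.1011, 0.0727]
eef_rot: [[0.02, 1.0, -0.0], [1.0, -0.02, 0.002], [0.002, -0.0, -1.0]]
ft_force: [-0.4, 0.6, -0.1]
opening: 0.009
```

The opening reads 0.009, but a 12 mm bar should give about 0.14. I'll look before doing anything else.

```bash
python3 st.py
python3 - <<'E'
from h import *
import pickle
D={n:camera(n) for n in('side','wrist')};D['s']=sense()
pickle.dump(D,open('c5.pkl','wb'))
save('c5',np.hstack([cv2.resize(D['side']['img'][110:250,260:360],(400,560),interpolation=cv2.INTER_CUBIC),cv2.resize(D['wrist']['img'][180:460,213:413],(400,560),interpolation=cv2.INTER_CUBIC)]))
E
```

```text
25.1 az -91.13603507585525 tilt 0.10122425059479088 [-19.4  22.1   4.9 114.8  -2.8  43.2 -14. ] grasp [0.5207 0.1011 0.0917] yz -0.0003 F [-0.4  0.6 -0.1] 0.009161700812780187
```

View pics/c5.png

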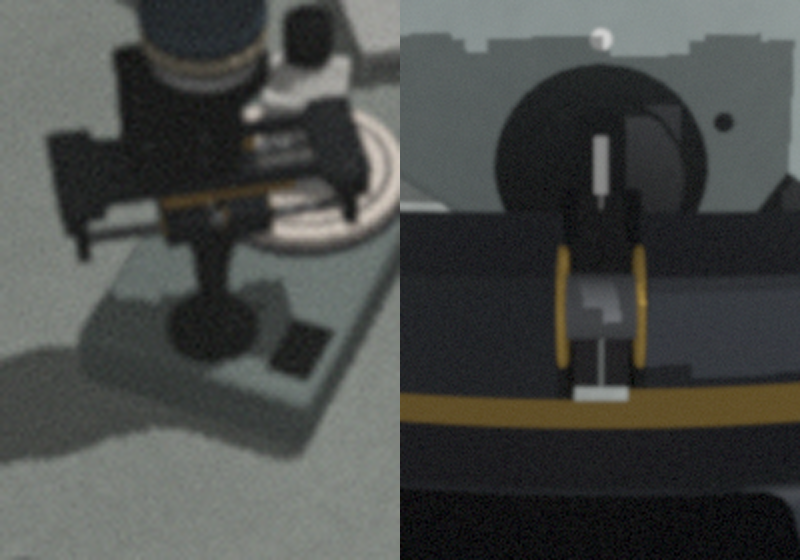

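Run:
```python
from plan import *
import pickle
D=pickle.load(open('c5.pkl','rb'));s=D['s'];c=D['wrist']
for n,p in(('line far',(313,247.5)),('line near',(313,277.5)),('dot',(313,200)),('skirt far',(313,213)),('skirt L',(260.5,264)),('skirt R',(366.5,264))): print(n,[np.round(wonz(s,c,*p,z),4)[:2].tolist() for z in(.056,.064,.094)])
s,c=pickle.load(open('w2.pkl','rb'))
for n,p in(('line far',(332,195)),('line near',(332,217.5)),('skirt far',(330,179)),('skirt near',(330,246)),('L',(297,212)),('R',(363,212))): print(n,[np.round(wonz(s,c,*p,z),4)[:2].tolist() for z in(.056,.064,.094)])
```

```text
line far [[0.5202, 0.1123], [0.5203, 0.1149], [0.5205, 0.1244]]
line near [[0.5199, 0.0939], [0.5199, 0.0972], [0.5202, 0.1095]]
dot [[0.5208, 0.1398], [0.5208, 0.1412], [0.5209, 0.1467]]
skirt far [[0.5206, 0.1324], [0.5207, 0.1342], [0.5208, 0.1407]]
skirt L [[0.4895, 0.1028], [0.4908, 0.1058], [0.4955, 0.1167]]
skirt R [[0.5512, 0.1016], [0.55, 0.1046], [0.5456, 0.1157]]
line far [[0.5222, 0.118], [0.5218, 0.1194], [0.5204, 0.1245]]
line near [[0.522, 0.0967], [0.5217, 0.0986], [0.5203, 0.1056]]
skirt far [[0.5205, 0.133], [0.5202, 0.134], [0.519, 0.1378]]
skirt near [[0.5199, 0.0688], [0.5196, 0.0714], [0.5184, 0.0808]]
L [[0.4895, 0.1026], [0.4899, 0.1043], [0.4914, 0.1108]]
R [[0.5512, 0.1015], [0.5501, 0.1033], [0.5462, 0.1099]]
```

The knob position agrees in both wrist views: bar end at y≈0.1245 and x≈0.520 at z=0.094. So the place is right, but the opening reading looks odd. I'll turn a little and check whether the line follows, and read the torque.

Emit:
move_arm:
  commands:
    - {"offset": [0, 0, 0], "angular": [0, 0, 0.6], "hand": 0}
    - {"offset": [0, 0, 0], "angular": [0, 0, 0.9], "hand": 0}
    - {"offset": [0, 0, 0], "angular": [0, 0, 0.9], "hand": 0}
    - {"offset": [0, 0, 0], "angular": [0, 0, 0.6], "hand": 0}
    - {"offset": [0, 0, 0], "angular": [0, 0, 0], "hand": 0}

```text
time: 25.7
eef_pos: [0.5208, 0.1012, 0.0727]
eef_rot: [[0.328, 0.945, -0.0], [0.945, -0.328, 0.002], [0.001, -0.001, -1.0]]
ft_force: [-0.4, 0.4, 0.3]
opening: 0.006
```

```bash
python3 st.py
python3 - <<'E'
from h import *
import pickle
s=sense();print(np.round(s['ft_torque'],2));c=camera('wrist');pickle.dump((s,c),open('w3.pkl','wb'))
old=pickle.load(open('c5.pkl','rb'))['wrist']['img'][220:390,250:376]
new=c['img'][220:390,250:376]
f=lambda a:cv2.resize(np.clip(((a/255.)**.45)*255,0,255).astype(np.uint8),None,fx=3.1,fy=3.1,interpolation=cv2.INTER_CUBIC)
save('w3',np.hstack([f(old),f(new)]))
E
```

```text
25.7 az -109.11876480162266 tilt 0.09099662376613746 [-22.8  22.2   9.2 115.   -5.2  43.2 -29.7] grasp [0.5208 0.1012 0.0917] yz -0.0006 F [-0.4  0.4  0.3] 0.005673239840881844
[-0.1   0.05 -0.01]
```

View pics/w3.png

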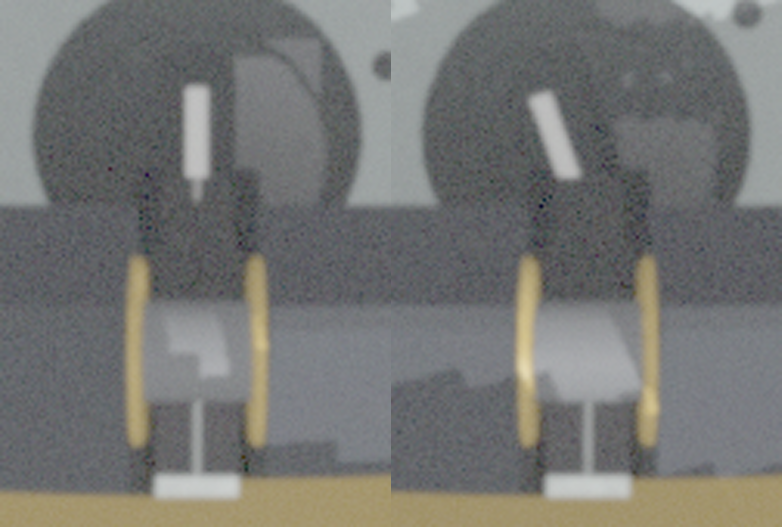

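The line stayed put in the world while the fingers turned, so the shut fingers are above the bar, not around it. The visible fingertips end about 20 mm short of the reported TCP in this image. I'll turn back, open, and feel downward in small steps while watching the force.

Run:
```python
from plan import *
import pickle
c=pickle.load(open('c3.pkl','rb'))['side']
R=Rt(-20,60);t=np.array([.6221,.227,.1213])
for b in(0,.019,.03): print(b,[np.round(proj(c,t-b*R[:,2]-w*R[:,1]),1) for w in(.028,.04)],'seen ~ (330,142)')
```

```text
0 [array([338.1, 144.7]), array([337.6, 147.6])] seen ~ (330,142)
0.019 [array([332.2, 141.5]), array([331.7, 144.4])] seen ~ (330,142)
0.03 [array([328.7, 139.6]), array([328.2, 142.5])] seen ~ (330,142)
```

Emit:
move_arm:
  commands:
    - {"offset": [0, 0, 0], "angular": [0, 0, -0.5], "hand": 0.45}
    - {"offset": [0, 0, 0], "angular": [0, 0, -0.9], "hand": 0.45}
    - {"offset": [0, 0, 0], "angular": [0, 0, -0.9], "hand": 0.45}
    - {"offset": [0, 0, 0], "angular": [0, 0, -0.7], "hand": 0.45}
    - {"offset": [0, 0, 0], "angular": [0, 0, 0], "hand": 0.45}
    - {"offset": [0, 0, 0.04], "angular": [0, 0, 0], "hand": 0.45}
    - {"offset": [0, 0, 0], "angular": [0, 0, 0], "hand": 0.45}
    - {"offset": [0, 0, 0], "angular": [0, 0, 0], "hand": 0.45}

```text
time: 26.55
eef_pos: [0.5207, 0.1011, 0.0706]
eef_rot: [[0.02, 1.0, -0.0], [1.0, -0.02, 0.002], [0.002, -0.0, -1.0]]
ft_force: [0.4, 0.4, 0.5]
opening: 0.444
```

Emit:
move_arm:
  commands:
    - {"offset": [0, 0, 0.04], "angular": [0, 0, 0], "hand": 0.45}
    - {"offset": [0, 0, 0], "angular": [0, 0, 0], "hand": 0.45}

```text
time: 26.75
eef_pos: [0.5206, 0.1011, 0.0684]
eef_rot: [[0.02, 1.0, -0.001], [1.0, -0.02, 0.002], [0.002, -0.001, -1.0]]
ft_force: [0.0, 0.2, 0.0]
opening: 0.448
```

Emit:
move_arm:
  commands:
    - {"offset": [0, 0, 0.04], "angular": [0, 0, 0], "hand": 0.45}
    - {"offset": [0, 0, 0], "angular": [0, 0, 0], "hand": 0.45}

```text
time: 26.95
eef_pos: [0.5206, 0.1011, 0.0664]
eef_rot: [[0.02, 1.0, -0.001], [1.0, -0.02, 0.002], [0.002, -0.001, -1.0]]
ft_force: [0.3, -0.1, -0.3]
opening: 0.449
```

No contact below the skirt's height, and the side image also puts the fingertips about 20 mm behind the reported TCP. I'll keep going down in steps.

Emit:
move_arm:
  commands:
    - {"offset": [0, 0, 0.04], "angular": [0, 0, 0], "hand": 0.45}
    - {"offset": [0, 0, 0], "angular": [0, 0, 0], "hand": 0.45}
    - {"offset": [0, 0, 0.04], "angular": [0, 0, 0], "hand": 0.45}
    - {"offset": [0, 0, 0], "angular": [0, 0, 0], "hand": 0.45}

```text
time: 27.35
eef_pos: [0.5206, 0.1011, 0.0624]
eef_rot: [[0.02, 1.0, -0.001], [1.0, -0.02, 0.002], [0.002, -0.001, -1.0]]
ft_force: [0.7, 0.2, -0.4]
opening: 0.447
```

Emit:
move_arm:
  commands:
    - {"offset": [0, 0, 0.04], "angular": [0, 0, 0], "hand": 0.45}
    - {"offset": [0, 0, 0], "angular": [0, 0, 0], "hand": 0.45}
    - {"offset": [0, 0, 0.04], "angular": [0, 0, 0], "hand": 0.45}
    - {"offset": [0, 0, 0], "angular": [0, 0, 0], "hand": 0.45}

```text
time: 27.75
eef_pos: [0.5206, 0.1011, 0.0584]
eef_rot: [[0.02, 1.0, -0.001], [1.0, -0.02, 0.002], [0.002, -0.001, -1.0]]
ft_force: [0.7, -0.6, -0.7]
opening: 0.451
```

Emit:
move_arm:
  commands:
    - {"offset": [0, 0, 0], "angular": [0, 0, 0], "hand": 0.3}
    - {"offset": [0, 0, 0], "angular": [0, 0, 0], "hand": 0.15}
    - {"offset": [0, 0, 0], "angular": [0, 0, 0], "hand": 0}
    - {"offset": [0, 0, 0], "angular": [0, 0, 0], "hand": 0}
    - {"offset": [0, 0, 0], "angular": [0, 0, 0], "hand": 0}
    - {"offset": [0, 0, 0], "angular": [0, 0, 0], "hand": 0}
    - {"offset": [0, 0, 0], "angular": [0, 0, 0], "hand": 0}

```text
time: 28.45
eef_pos: [0.5209, 0.1012, 0.0587]
eef_rot: [[0.02, 1.0, 0.0], [1.0, -0.02, 0.002], [0.002, 0.0, -1.0]]
ft_force: [-0.1, -0.3, -0.5]
opening: 0.134
```

The opening is now 0.134, i.e. 12 mm: the bar is gripped. Turning clockwise.

Emit:
move_arm:
  commands:
    - {"offset": [0, 0, 0], "angular": [0, 0, 0.5], "hand": 0}
    - {"offset": [0, 0, 0], "angular": [0, 0, 0.7], "hand": 0}
    - {"offset": [0, 0, 0], "angular": [0, 0, 0.7], "hand": 0}
    - {"offset": [0, 0, 0], "angular": [0, 0, 0.7], "hand": 0}
    - {"offset": [0, 0, 0], "angular": [0, 0, 0.7], "hand": 0}
    - {"offset": [0, 0, 0], "angular": [0, 0, 0.7], "hand": 0}
    - {"offset": [0, 0, 0], "angular": [0, 0, 0.7], "hand": 0}
    - {"offset": [0, 0, 0], "angular": [0, 0, 0.7], "hand": 0}
    - {"offset": [0, 0, 0], "angular": [0, 0, 0.7], "hand": 0}
    - {"offset": [0, 0, 0], "angular": [0, 0, 0.7], "hand": 0}
    - {"offset": [0, 0, 0], "angular": [0, 0, 0.7], "hand": 0}
    - {"offset": [0, 0, 0], "angular": [0, 0, 0.7], "hand": 0}
    - {"offset": [0, 0, 0], "angular": [0, 0, 0.7], "hand": 0}
    - {"offset": [0, 0, 0], "angular": [0, 0, 0.7], "hand": 0}
    - {"offset": [0, 0, 0], "angular": [0, 0, 0.7], "hand": 0}
    - {"offset": [0, 0, 0], "angular": [0, 0, 0.7], "hand": 0}
    - {"offset": [0, 0, 0], "angular": [0, 0, 0], "hand": 0}
    - {"offset": [0, 0, 0], "angular": [0, 0, 0], "hand": 0}

```text
time: 30.25
eef_pos: [0.5198, 0.1018, 0.0587]
eef_rot: [[0.921, 0.39, -0.002], [0.39, -0.921, 0.002], [-0.001, -0.003, -1.0]]
ft_force: [-3.9, 1.8, 4.9]
opening: 0.139
```

```bash
python3 st.py; python3 -c "
from h import *
print(np.round(sense()['ft_torque'],2))"
```

```text
30.25 az -157.02635522684332 tilt 0.1829440985335638 [-32.3  24.2  21.2 116.1 -13.1  41.9 -70. ] grasp [0.5199 0.1018 0.0777] yz -0.0031 F [-3.9  1.8  4.9] 0.1387067420990163
[ 0.29  0.97 -0.02]
```

Turned 66° clockwise. Now I'll open, lift straight up, and move away to check.

Emit:
move_arm:
  commands:
    - {"offset": [0, 0, 0], "angular": [0, 0, 0], "hand": 0.3}
    - {"offset": [0, 0, 0], "angular": [0, 0, 0], "hand": 0.45}
    - {"offset": [0, 0, 0], "angular": [0, 0, 0], "hand": 0.45}
    - {"offset": [0, 0, 0], "angular": [0, 0, 0], "hand": 0.45}
    - {"offset": [0, 0, -0.1], "angular": [0, 0, 0], "hand": 0.45}
    - {"offset": [0, 0, -0.2], "angular": [0, 0, 0], "hand": 0.45}
    - {"offset": [0, 0, -0.3], "angular": [0, 0, 0], "hand": 0.45}
    - {"offset": [0, 0, -0.3], "angular": [0, 0, 0], "hand": 0.45}
    - {"offset": [0, 0, -0.3], "angular": [0, 0, 0], "hand": 0.45}
    - {"offset": [0, 0, -0.3], "angular": [0, 0, 0], "hand": 0.45}
    - {"offset": [0, 0, -0.3], "angular": [0, 0, 0], "hand": 0.45}
    - {"offset": [0, 0, -0.3], "angular": [0, 0, 0], "hand": 0.45}
    - {"offset": [0, 0, -0.3], "angular": [0, 0, 0], "hand": 0.45}
    - {"offset": [0, 0, -0.3], "angular": [0, 0, 0], "hand": 0.45}
    - {"offset": [0, 0, -0.3], "angular": [0, 0, 0], "hand": 0.45}
    - {"offset": [-0.3, 0.2, -0.1], "angular": [0, 0, 0], "hand": 0.45}
    - {"offset": [-0.3, 0.2, -0.1], "angular": [0, 0, 0], "hand": 0.45}
    - {"offset": [-0.3, 0.2, -0.1], "angular": [0, 0, 0], "hand": 0.45}
    - {"offset": [-0.3, 0.2, -0.1], "angular": [0, 0, 0], "hand": 0.45}
    - {"offset": [0, 0, 0], "angular": [0, 0, 0], "hand": 0.45}

```text
time: 32.25
eef_pos: [0.4797, 0.0374, 0.2292]
eef_rot: [[0.923, 0.384, 0.0], [0.384, -0.923, 0.002], [0.001, -0.002, -1.0]]
ft_force: [0.6, 0.3, -0.1]
opening: 0.449
```

Emit:
move_arm:
  commands:
    - {"offset": [0, 0.4, 0], "angular": [0, 0, 0], "hand": 0.45}
    - {"offset": [0, 0.4, 0], "angular": [0, 0, 0], "hand": 0.45}
    - {"offset": [0, 0.4, 0], "angular": [0, 0, 0], "hand": 0.45}
    - {"offset": [0, 0.4, 0], "angular": [0, 0, 0], "hand": 0.45}
    - {"offset": [0, 0.4, 0], "angular": [0, 0, 0], "hand": 0.45}
    - {"offset": [0, 0.4, 0], "angular": [0, 0, 0], "hand": 0.45}
    - {"offset": [0, 0.4, 0], "angular": [0, 0, 0], "hand": 0.45}
    - {"offset": [0, 0.4, 0], "angular": [0, 0, 0], "hand": 0.45}
    - {"offset": [0, 0, 0], "angular": [0, 0, 0], "hand": 0.45}
    - {"offset": [0, 0, 0], "angular": [0, 0, 0], "hand": 0.45}

```text
time: 33.25
eef_pos: [0.543, -0.1063, 0.2279]
eef_rot: [[0.922, 0.388, -0.001], [0.388, -0.922, 0.002], [-0.0, -0.003, -1.0]]
ft_force: [-0.2, 0.1, 0.3]
opening: 0.449
```

```bash
python3 st.py
python3 - <<'E'
from h import *
import pickle
D={n:camera(n) for n in('side','top')};pickle.dump(D,open('c6.pkl','wb'))
save('c6',np.hstack([cv2.resize(D['side']['img'][90:230,270:390],(400,467),interpolation=cv2.INTER_CUBIC),cv2.resize(D['top']['img'][140:280,145:265],(400,467),interpolation=cv2.INTER_CUBIC)]))
E
```

```text
33.25 az -157.15579583195566 tilt 0.14556764658445975 [-19.4  15.1  32.3 103.9  -9.1  63.6 -51.1] grasp [ 0.543  -0.1064  0.2469] yz -0.0025 F [-0.2  0.1  0.3] 0.4491346340734619
```

View pics/c6.png

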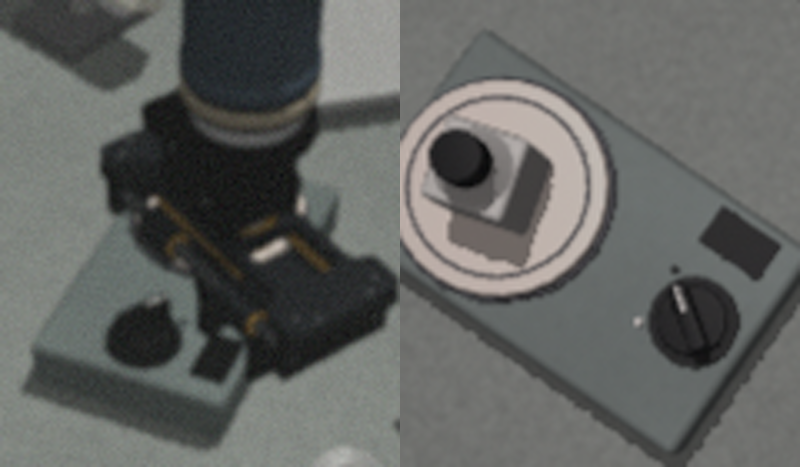

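The top view shows the knob's line now pointing at the "on" dot: bar from (705,355) to (678,290), about 22° azimuth, where "on" should be about 20° and the limit is 28.6°. The bottle stands inside the ring, and the arm is clear of everything.

Run:
```python
from h import *
print(close_job())
```

```text
the job is handed in; nothing more can be done
None
```

The bottle is standing on the stirrer's plate inside the ring, let go, and the knob is turned clockwise to "on". I handed the job in at about 33 s; no verdict is reported.

- **Bottle:** I gripped it across the body, tipped it upright over the plate, lowered it until about 6 N showed at the wrist, then released it. In the last views it stands upright, with its centre about 4–7 mm from the plate's centre (22 mm allowed).
- **Knob:** the bar now points at about 22° azimuth from the pictures; "on" should be about 20°, and the 1.05 rad limit is about 28.6°.
- **Arm:** it ended clear of everything, with wrist force near zero.

**What failed or disagreed:**
- **First grip on the knob:** the fingers shut above the bar (opening 0.009). Both the wrist and side images put the real fingertips about 20 mm behind the stated TCP. I went down about 14 mm further in small steps and got a proper grip (opening 0.134, about 12 mm).
- **Approach to the bottle:** the first approach was about 9 mm off, probably because I read the pose while the arm was still moving. I corrected it before closing.
- **Cap position:** in the top view the cap sits about 3.5 px from where I predicted. I put part of that down to the cap's outline and part to a real offset of a few millimetres.
- **Not checked at the end:** I didn't measure the other things again. No unexpected force showed at any of the readings.

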